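# Stock the pick bay and pull its shutter down with the hook pole

### The arm

A 6-joint arm with a two-finger parallel gripper is mounted at the origin on the work surface. World frame = base frame: x ahead of the robot, y to its left, z up, the work surface at z = 0. Lengths are in mm, angles in rad, forces in N, time in s.
With the tool pointing down it reaches from about 275 to 725 mm from the base axis. Payload 15.9 kg.
Tool frame: the origin (TCP) lies midway between the tips of the shut fingers; the grasp point (between the pads) lies 19 mm behind it; z points along the fingers, y is the direction in which the jaws open and shut (so a half turn about z gives the same grasp; the last joint's range is limited). The gripper opens to 85 mm and grips with 20 to 120 N. Pads are 22 mm wide; open, the fingers measure 114 mm over their backs; the gripper's body (76 mm by 85 mm) begins 54 mm behind the grasp point. The pads swing forward as they close: fully open they stand 13 mm farther back than shut.
Start: joints at [1.34, 0.213, -0.034, 1.323, 0, 1.571], TCP at [114.373, 486.728, 231.306] pointing down, gripper open.
Joint ranges: [-2.98, 2.98], [-0.74, 1.72], [-1.14, 1.35], [-2.1, 2.04], [-1.57, 1.44], [-3.14, 3.14]. Speed limits (rad/s): [1.89, 1.89, 2.39, 2.57, 3.14, 3.14].

### API

Orientations are given as a unit quaternion [w, x, y, z].
In Python, from rig import sensors, capture, get_calibration, workorder gives the robot as it stands. The module is installed in compiled form; this text tells all that it offers.
- The arm moves only by the tool drive_tool, never from a script. Its argument "moves" is one flat list of numbers, 7 for each row, row after row: the shift along the tool's x, y, z in m, then the turn, a rotation vector about the tool's x, y, z in degrees, then the opening, from 0 (shut) to 1 (fully open). A call has 1 to 5 rows; each row shifts and turns the commanded pose from where the row before left it, along the tool's axes as they then stand; what a row does not reach is not made up. A row lasts 1/8 s, in which the tool goes at most 62.5 mm and 10.7 degrees, less where a joint would pass 70% of its speed; a pose out of reach is approached as far as the arm can. A call with a gripper value outside its range is refused whole. The fingers move at their own pace and stop on an object; the grip force is fixed at half the most. Time passes only in rows, so rows that do not move let the fingers close. It gives the time, the measured TCP pose, the force and the opening at its end, in the units of the state.
- sensors.sense(): the state, without advancing time (a new reading comes with each control period).
- capture(name): name is "scene" or "top" or "wrist"; returns the picture (384x512x3 uint8, blue, green, red); there is no depth.
- get_calibration(name): a dict with "mtx" (3x3 intrinsics, pixels), "extrinsics" (4x4, takes a point from world to camera coordinates). Camera axes: x right, y down, z forward; pixel columns grow to the right and rows downward; lengths in mm; the calibration is good to about 2 mm. A picture is of the moment at which its call begins: read the wrist's pose just before it. get_calibration takes no time and is no camera call; for the wrist camera it gives the pose at the moment of the call.
- workorder.close_job(): hands the job in, once; it reports no verdict.
The state is a dict: "clock": time; "qpos": joint angles; "qvel": joint speeds; "joint_torque": joint torques, N m; "tool_pos": TCP position; "tool_rot": TCP orientation; "force": force on the tool from outside, world axes, zero at the start; "ft_torque": the same for the moment, N m; "grip_width": opening from 0.0 (shut) to 1.0 (fully open).
Only numpy, scipy, OpenCV 4.12 (cv2) and the standard library are available. Lean on these libraries where they do the work, as an engineer would, in place of code of your own. Each camera call takes 0.05 s, during which the arm holds its last target. There are 200 camera calls.

### The job

Stock the pick bay: put every small carton on the bench (not the flat mailing one) upright into a lane of its own, slid lengthwise under the wire deck until it is home against the back stop. Then take the hook pole, put its hook through the ring above the raised shutter, and pull the shutter fully down with it. Finally unhook the pole, lay it back in the two notches of its rest as you found it (hook end away from the robot), and leave the other things on the bench where they are.

Things in the scene. Friction and masses are not known exactly. Their poses are not given: they have to be found in the camera images.
- bay: black steel pick bay fixed on the bench, 334 mm wide. Origin on the bench surface, mid-width, in the shutter's mid-plane; +x points into the bay (away from the robot), z up. Floor 30 mm above the bench. Two uprights at x=0, y=+-160 mm (22 x 14 mm), 330 mm high, guide the shutter. Behind x=0 a wire deck covers the lanes (underside 152 mm above the bench).
- sill (a point): middle of the open loading sill in front of the shutter, on the floor: x=-60 mm, y=0 and z=30 mm of the bay (the sill runs from x=-120 mm to 0). Four lanes run along x from the sill into the bay, centred at the bay's y=-105, -35, +35 and +105 mm, each 60 mm clear between guides; guides stand 10 mm above the floor on the sill, 30 mm inside. A lane takes one carton.
- stop (a point): foot of the back stop across the lanes: face at x=+100 mm, y=0, z=30 mm of the bay, 30 mm high. A carton that is home has its centre at the bay's x=+55 mm and its near end 10 mm inside the shutter's mid-plane; fingers leaning forward by 35 to 45 degrees can push it there from the sill, under the raised shutter.
- shutter (a joint): height of the shutter above its closed position (m): 0 = fully down, 0.135 = fully up; starts raised. Clear panel 8 mm thick, 302 mm wide, with a black rim 10 mm thick; lower edge 34 mm and upper edge 175 mm above the bench when down. Stays where it is left; about 2 N moves it down, 6 N up. A carton not home is in its way.
- ring (a point): centre of the steel ring that stands on the middle of the shutter's top edge and moves with it: 212 mm above the bench when the shutter is down, plus the shutter's joint value. The ring's plane is that of the shutter (its hole looks along the bay's x); clear hole about 42 mm across, wire 6 mm; axes as the bay's
- pole: hook pole, 120 g: square wooden handle 18 x 18 mm, 180 mm long (x=-100 to +80 mm), then a steel rod 8 mm thick to x=+160 mm, where it bends straight down (its -z) into a short hook ending 17 mm below the rod's axis. Origin on the handle's axis near the balance point; +x runs to the hook, z up as it lies in its rest
- hook (a point): the bend of the pole's hook, on the rod's axis, 160 mm along +x from the pole's origin; axes as the pole's
- rest: black steel pole rest fixed on the bench. Origin under its centre on the bench, +x away from the robot along the pole. Two posts (12 mm thick) at x=-70 and +50 mm with notches 25 mm wide, flared at the top; notch floor 50 mm above the bench, straight cheeks to 68 mm, flares to 84 mm. The pole lies in both notches with its origin about 59 mm above the rest's origin, within about 10 mm of it along x
- carton1: one of the cartons to stock (3 or all four are present): cardboard box 90 mm long (x), 50 mm wide (y), 60 mm high (z), about 0.11 to 0.22 kg; origin at the centre of its underside, stands on the bench at the start; either end may go in first
- carton2: one of the cartons to stock (3 or all four are present): cardboard box 90 mm long (x), 50 mm wide (y), 60 mm high (z), about 0.11 to 0.22 kg; origin at the centre of its underside, stands on the bench at the start; either end may go in first
- carton3: one of the cartons to stock (3 or all four are present): cardboard box 90 mm long (x), 50 mm wide (y), 60 mm high (z), about 0.11 to 0.22 kg; origin at the centre of its underside, stands on the bench at the start; either end may go in first
- carton4: one of the cartons to stock (3 or all four are present): cardboard box 90 mm long (x), 50 mm wide (y), 60 mm high (z), about 0.11 to 0.22 kg; origin at the centre of its underside, stands on the bench at the start; either end may go in first
- tape_roll: roll of clear tape standing flat on its side, 90 mm across, 48 mm high; leave alone. Origin under its centre
- spray: white bottle 56 mm across, 160 mm high; leave alone. Origin under its centre
- mug: white mug 80 mm across, 90 mm high; leave alone. Origin under its centre
- screwdriver: screwdriver lying on the bench; leave alone
- mailer: flat mailing carton 160 x 110 x 35 mm, not to be stocked; leave alone. Origin under its centre
- brush: hand brush lying on the bench; leave alone
- jar: small glass jar with a black lid, 60 mm across, 80 mm high; leave alone. Origin under its centre
Mind the look-alikes: they are no part of the job. What is shaped like the carton2 but purple or yellow is not meant.

How it is judged:
By the outcome, as a careful person would: the job done as asked, in the order asked, and still so for the second after the job is handed in, with the robot touching nothing.
Of carton1, carton2, carton3, carton4 only 3 to 4 are there at a start; the rules pass over those that are not, and their reading is None.
At some moment in a run one of carton1, carton2, carton3, carton4 may be knocked a few centimetres aside while the robot is not near it.
It also fails if it takes over 210 s, if anything falls off the work surface, if the arm or the gripper's body presses on something with over 40 N, if the wrist force passes 120 N, or if a joint passes its speed limit or range.

## Working session

There is one attempt and no reset: what is moved stays moved. The work goes in short steps, Python scripts to look and compute and a tool call to move; the robot and the scene stay as the last step left them, time stands still between calls to the robot, and variables do not carry over. Pictures are saved under pics/ and viewed, about 12 in all and at most 16, crops included, and the job is handed in when it is done.

Besides the shell and the picture viewer there is one more tool, called after "Request:" by a JSON object that holds its "op" and its "data". drive_tool: Moves the arm, as the interface text tells. Its arguments: {"type":"object","properties":{"moves":{"type":"array"}},"required":["moves"]}

```bash
mkdir -p pics; ls; python3 - <<'E'
from rig import sensors, capture, get_calibration
import cv2
print(sensors.sense())
for n in("scene","top"):
    c=get_calibration(n); print(n,c["mtx"].tolist() if hasattr(c["mtx"],'tolist') else c["mtx"],c["extrinsics"])
    im=capture(n); cv2.imwrite(f"pics/{n}0.png",im); cv2.imwrite(f"pics/{n}0b.png",cv2.resize(im,(800,600),interpolation=cv2.INTER_CUBIC))
E
```

```text
pics
{'clock': 0.0, 'qpos': array([ 1.33999875e+00,  2.13387288e-01, -3.50309460e-02,  1.32347550e+00,
       -3.02476601e-05,  1.57079310e+00]), 'qvel': array([ 4.36105987e-04,  1.21663383e-04,  2.24194623e-04,  1.91585658e-03,
       -4.92382086e-05,  1.60280225e-04]), 'joint_torque': array([-3.20841082e-04, -6.86161923e+01,  4.87115479e+01,  1.74023747e-02,
        9.23822768e-05,  4.05529750e-05]), 'tool_pos': array([114.31378049, 486.43131291, 230.81176464]), 'tool_rot': array([-4.81569587e-05,  1.15141206e-01,  9.93348983e-01, -5.46795718e-04]), 'force': array([ 0.62591244,  0.2951871 , -0.10550147]), 'ft_torque': array([ 0.00078991, -0.03350779,  0.02786965]), 'grip_width': 0.9995901822534935}
scene [[398.8352583172965, 0.0, 262.590215884845], [0.0, 398.8352583172965, 185.69454677908226], [0.0, 0.0, 1.0]] [[-9.95358869e-01  9.40817097e-02 -2.02324775e-02  5.06219143e+02]
 [ 8.10829024e-02  7.06681126e-01 -7.02870791e-01  3.88995710e+01]
 [-5.18293758e-02 -7.01249184e-01 -7.11029745e-01  1.80332975e+03]
 [ 0.00000000e+00  0.00000000e+00  0.00000000e+00  1.00000000e+00]]
top [[351.60944820457024, 0.0, 252.36370577129173], [0.0, 351.60944820457024, 189.4756907894799], [0.0, 0.0, 1.0]] [[-2.45083120e-02 -9.99697084e-01 -2.25451862e-03  6.00373679e+01]
 [-9.97599172e-01  2.46028701e-02 -6.47347772e-02  5.06995563e+02]
 [ 6.47706356e-02  6.62565793e-04 -9.97899958e-01  1.40795001e+03]
 [ 0.00000000e+00  0.00000000e+00  0.00000000e+00  1.00000000e+00]]
```

View pics/top0b.png

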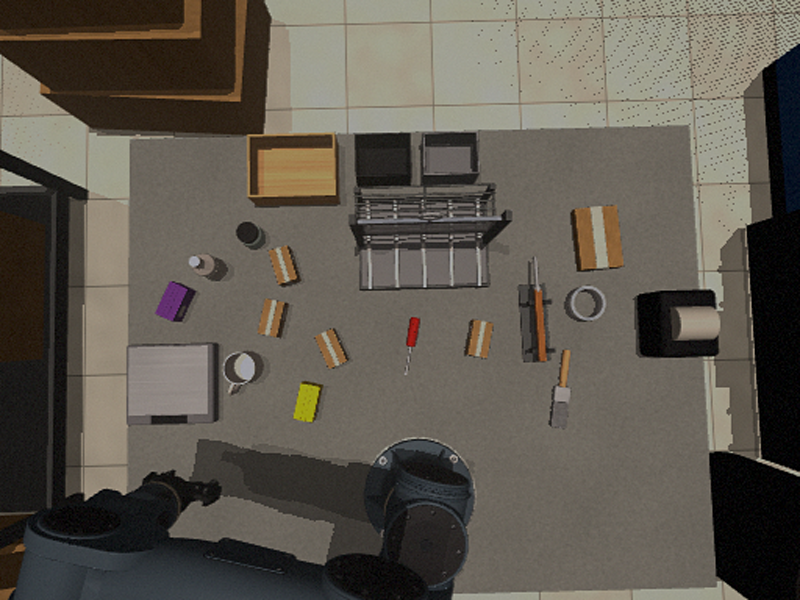

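View pics/scene0b.png

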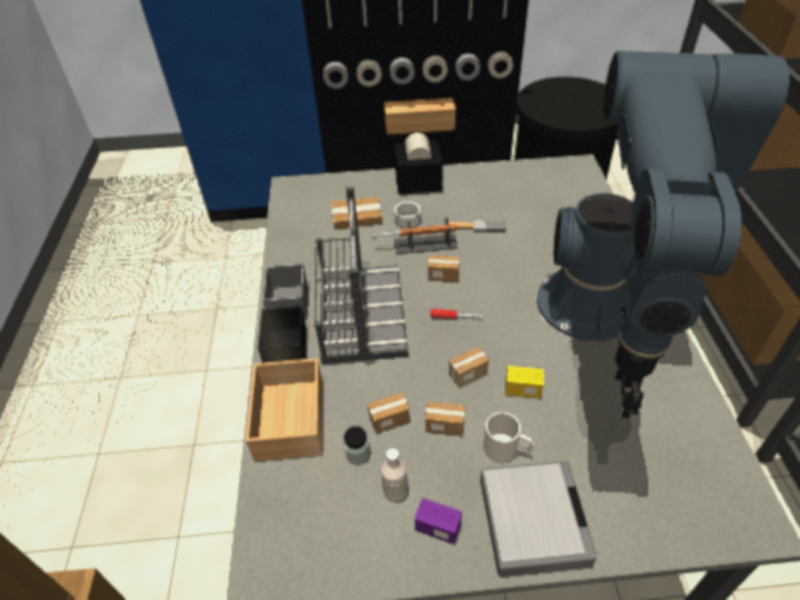

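Top view shows four brown cartons at big-pixel (283,265), (272,318), (331,348), (480,339). Look-alikes are purple (175,301), yellow (307,402) and the flat mailer (598,237). The pole is at (538,315) and the bay at (430,240). I'll check them in an enlarged crop.

```bash
python3 - <<'E'
import cv2
im=cv2.imread("pics/top0.png")
cv2.imwrite("pics/c1.png",cv2.resize(im[115:255,160:360],None,fx=4,fy=4,interpolation=cv2.INTER_CUBIC))
E
```

```text
(no output)
```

View pics/c1.png

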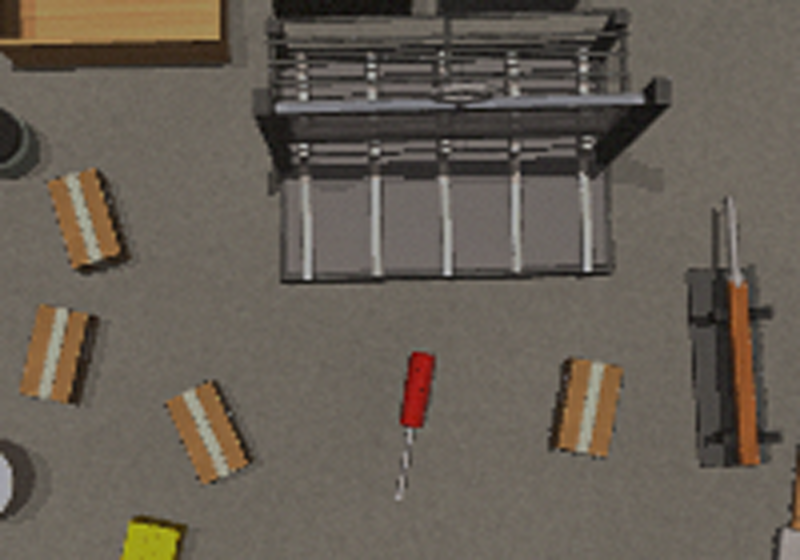

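```bash
cat > h.py <<'E'
import numpy as np
from rig import sensors, capture, get_calibration
from scipy.spatial.transform import Rotation as R
def px2w(cal,uv,z):
    K=np.array(cal["mtx"]);E=np.array(cal["extrinsics"]);r,t=E[:3,:3],E[:3,3]
    c=-r.T@t; d=r.T@np.linalg.solve(K,[uv[0],uv[1],1]); return c+d*(z-c[2])/d[2]
def w2px(cal,p):
    K=np.array(cal["mtx"]);E=np.array(cal["extrinsics"]);q=K@(E[:3,:3]@np.asarray(p,float)+E[:3,3]); return q[:2]/q[2]
E
python3 - <<'E'
from h import *
cal=get_calibration("top"); f=lambda u,v,z:px2w(cal,(160+u/4,115+v/4),z)
P={}
for n,c in dict(A=[(48,182),(98,169),(125,255),(78,270)],B=[(50,305),(98,316),(73,404),(22,395)],C=[(166,404),(211,381),(248,465),(208,483)],D=[(572,359),(622,366),(607,457),(558,450)]).items():
    q=np.array([f(u,v,60)[:2] for u,v in c]); d=(q[0]+q[1]-q[2]-q[3])/2; w=q[1]-q[0]
    print(n,q.mean(0).round(1),np.degrees(np.arctan2(d[1],d[0])).round(1),np.linalg.norm(d).round(),np.linalg.norm(w).round())
for n,u,v,z in [("sillL",283,281,30),("sillR",612,271,30),("upL",262,104,330),("upR",657,92,330),("ring",465,94,347),("g-2",307,277,40),("g-1",377,276,40),("g0",448,274,40),("g1",517,272,40),("g2",587,270,40),("hEnd",750,463,68),("hFront",740,283,68),("rod",729,200,63),("restA",690,268,0),("restB",765,465,0)]:
    print(n,f(u,v,z).round(1))
E
```

```text
A [590.4 323.8] 17.3 91.0 51.0
B [457.  351.2] -17.3 91.0 49.0
C [377.1 208.1] 24.9 88.0 49.0
D [ 392.6 -164.9] -11.0 90.0 49.0
sillL [526.6 133.9  30. ]
sillR [ 528.5 -196.6   30. ]
upL [644.8 129.1 330. ]
upR [ 646.6 -185.7  330. ]
ring [645.3 -31.5 347. ]
g-2 [529.2 109.3  40. ]
g-1 [528.5  39.5  40. ]
g0 [528.7 -31.3  40. ]
g1 [ 529.  -100.2   40. ]
g2 [ 529.3 -170.    40. ]
hEnd [ 335.8 -316.9   68. ]
hFront [ 510.6 -314.5   68. ]
rod [ 593.  -308.4   63. ]
restA [ 532.  -281.8    0. ]
restB [ 329.4 -350.     0. ]
```

Request:
{"op": "drive_tool", "data": {"moves": [0,0,0,0,0,-6.6,1,0,0,0,0,0,-6.6,1]}}

```text
clock: 0.35
tool_pos: [114.3, 486.5, 231.0]
tool_rot: [-0.0, -0.002, 1.0, -0.0]
force: [-0.0, 0.9, -0.4]
grip_width: 1.002
```

```bash
python3 - <<'E'
from rig import sensors
s=sensors.sense();print(s["qpos"].round(3),s["tool_rot"],s["tool_pos"])
E
```

```text
[ 1.34   0.213 -0.035  1.323 -0.     1.337] [-7.54494822e-05 -1.65259111e-03  9.99998573e-01 -3.41642833e-04] [114.3329313  486.53578282 230.99290472]
```

Request:
{"op": "drive_tool", "data": {"moves": [-0.0375,-0.0398,0.0116,0,0,0,1,-0.0375,-0.0398,0.0116,0,0,0,1,-0.0375,-0.0398,0.0116,0,0,0,1,-0.0375,-0.0398,0.0116,0,0,0,1,-0.0375,-0.0398,0.0116,0,0,0,1]}}

```text
clock: 0.98
tool_pos: [302.6, 286.1, 172.9]
tool_rot: [0.0, 0.0, 1.0, -0.0]
force: [0.8, 0.5, -0.0]
grip_width: 0.997
```

Request:
{"op": "drive_tool", "data": {"moves": [-0.0375,-0.0398,0.0116,0,0,0,1,-0.0375,-0.0398,0.0116,0,0,0,1,0,0,0,0,0,-8.3,1,0,0,0,0,0,-8.3,1,0,0,0,0,0,-8.3,1]}}

```text
clock: 1.6
tool_pos: [376.7, 207.7, 149.8]
tool_rot: [-0.0, -0.217, 0.976, -0.0]
force: [1.0, 0.3, 0.2]
grip_width: 1.0
```

```bash
python3 - <<'E'
from h import *
import cv2
s=sensors.sense();print(s["qpos"].round(3),s["tool_rot"].round(3),s["tool_pos"])
c=get_calibration("wrist");im=capture("wrist");cv2.imwrite("pics/w1.png",im)
print(np.array(c["extrinsics"]).round(3).tolist(),c["mtx"][0][0])
np.save("pics/w1.npy",np.array(c["extrinsics"]))
g=[w2px(c,p) for p in [(377,208,60)]];print(g)
E
```

```text
[ 0.504  0.105 -0.373  1.094  0.     0.066] [-0.    -0.217  0.976 -0.   ] [376.67790868 207.69062389 149.84495761]
[[-0.425, 0.905, 0.001, -26.81], [0.859, 0.403, 0.317, -422.916], [0.287, 0.135, -0.948, 168.689], [0.0, 0.0, 0.0, 1.0]] 342.2748657270629
[array([257.61771899, 196.6769212 ])]
```

View pics/w1.png

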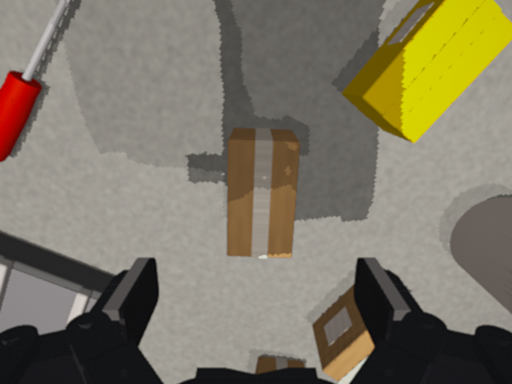

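Wrist view: the plain brown carton C lies at (262,194), centred between the fingers, with yellow kept apart at (430,65). I'll descend, grip and lift it.

Request:
{"op": "drive_tool", "data": {"moves": [0,0,0.06,0,0,0,1,0,0,0.06,0,0,0,1,0,0,0.005,0,0,0,0.3,0,0,0,0,0,0,0.3,0,0,0,0,0,0,0.3]}}

```text
clock: 2.28
tool_pos: [378.2, 208.8, 27.3]
tool_rot: [0.002, -0.215, 0.977, 0.0]
force: [0.0, 0.6, -1.3]
grip_width: 0.576
```

Request:
{"op": "drive_tool", "data": {"moves": [0,0,0,0,0,0,0.3,0,0,0,0,0,0,0.3,0,0,-0.06,0,0,8.3,0.3,0,0,-0.06,0,0,8.3,0.3,0,0,-0.005,0,0,8.3,0.3]}}

```text
clock: 2.9
tool_pos: [379.0, 209.2, 155.0]
tool_rot: [0.003, 0.003, 1.0, 0.002]
force: [0.8, 0.4, -3.2]
grip_width: 0.577
```

Request:
{"op": "drive_tool", "data": {"moves": [-0.035,-0.046,0,0,0,0,0.3,-0.035,-0.046,0,0,0,0,0.3,-0.035,-0.046,0,0,0,0,0.3,-0.035,-0.046,0,0,0,0,0.3,-0.035,-0.046,0,0,0,0,0.3]}}

```text
clock: 3.52
tool_pos: [552.8, -23.9, 151.2]
tool_rot: [0.001, 0.0, 1.0, 0.0]
force: [1.1, 1.0, -1.6]
grip_width: 0.578
```

Request:
{"op": "drive_tool", "data": {"moves": [-0.036,-0.045,0,0,0,0,0.3,0,0,0,0,0,0,0.3]}}

```text
clock: 3.78
tool_pos: [589.3, -70.1, 150.2]
tool_rot: [0.0, 0.002, 1.0, -0.0]
force: [-0.8, 0.5, -1.7]
grip_width: 0.577
```

```bash
python3 - <<'E'
from h import *
import cv2
s=sensors.sense();print(s["qpos"].round(3),s["tool_rot"].round(3),s["tool_pos"])
im=capture("scene");cv2.imwrite("pics/s1.png",cv2.resize(im[140:240,190:320],(780,600),interpolation=cv2.INTER_CUBIC))
c=get_calibration("wrist");im=capture("wrist");cv2.imwrite("pics/w2.png",im)
for y in (-31.4,-101.4): print(w2px(c,(530,y,40)),w2px(c,(560,y,40)))
E
```

```text
[-0.118  0.43   0.061  1.201 -0.    -0.114] [ 0.     0.002  1.    -0.   ] [589.25596832 -70.08630718 150.18250432]
[308.05106245 110.33707016] [306.21201661 151.07548584]
[211.64074739 110.55107048] [213.35819976 151.28344273]
```

View pics/w2.png

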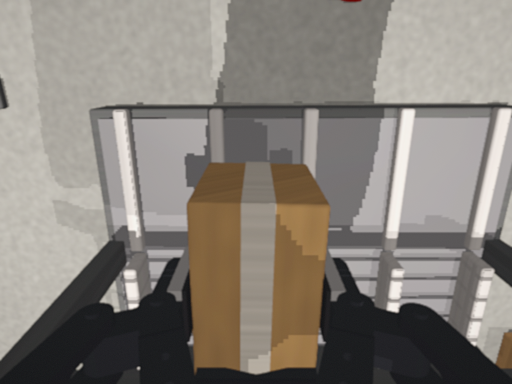

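Wrist view: the lane guides sit at u≈217 and 311 (row 110), so the lane centre is y≈-64.5. I'll shift +5.5 mm and lower.

Request:
{"op": "drive_tool", "data": {"moves": [0,0.0055,0.03,0,0,0,0.3,0,0,0.03,0,0,0,0.3,0,0,0.02,0,0,0,0.3,0,0,0.01,0,0,0,0.3,0,0,0,0,0,0,0.3]}}

```text
clock: 4.5
tool_pos: [587.3, -60.9, 60.4]
tool_rot: [-0.0, -0.0, 1.0, 0.0]
force: [-1.2, -0.3, -0.9]
grip_width: 0.575
```

Request:
{"op": "drive_tool", "data": {"moves": [0,-0.003,0.004,0,0,0,0.3,0,0,0,0,0,0,0.3,0,0,0,0,0,0,0.75,0,0,0,0,0,0,0.75]}}

```text
clock: 5.0
tool_pos: [587.7, -64.7, 56.3]
tool_rot: [0.0, 0.0, 1.0, -0.0]
force: [-0.2, -0.1, 0.8]
grip_width: 0.749
```

```bash
python3 - <<'E'
from h import *
import cv2
s=sensors.sense();print(s["qvel"].round(3),s["tool_rot"].round(3),s["tool_pos"],s["force"].round(1))
c=get_calibration("wrist");im=capture("wrist");cv2.imwrite("pics/w3.png",im)
for y in (-31.4,-101.4): print(w2px(c,(530,y,40)),w2px(c,(540,y,40)))
E
```

```text
[ 0.     0.003 -0.002 -0.001 -0.    -0.   ] [ 0.  0.  1. -0.] [587.71776358 -64.66671682  56.29374379] [-0.2 -0.1  0.8]
[329.53873722 129.98988219] [328.09808098 151.13663102]
[179.36516615 129.97015378] [180.85434183 151.12452921]
```

View pics/w3.png

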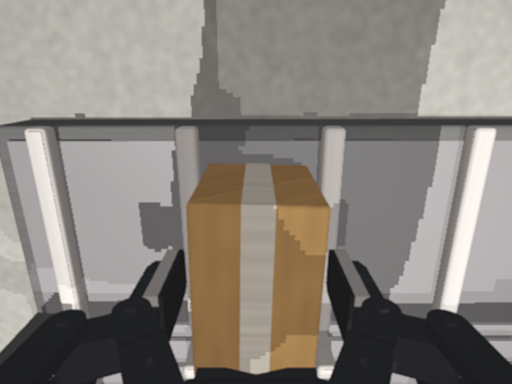

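Request:
{"op": "drive_tool", "data": {"moves": [0,0,-0.06,0,0,0,0.75,0.04,0,-0.02,0,0,0,0.75,0.038,0,0,0,0,0,0,0,0,0,0,-10,0,0,0,0,0,0,-10,0,0]}}

```text
clock: 5.68
tool_pos: [510.3, -64.6, 136.7]
tool_rot: [0.17, 0.0, 0.985, -0.0]
force: [0.3, 0.2, -0.3]
grip_width: 0.111
```

Request:
{"op": "drive_tool", "data": {"moves": [0,0,0,0,-10,0,0,0,0,0,0,-10,0,0,0.027,0,0.032,0,0,0,0,0.027,0,0.032,0,0,0,0,0,0,0,0,0,0,0]}}

```text
clock: 6.3
tool_pos: [502.8, -64.2, 48.4]
tool_rot: [0.308, 0.001, 0.952, 0.001]
force: [1.3, -0.3, -0.7]
grip_width: 0.002
```

Request:
{"op": "drive_tool", "data": {"moves": [-0.0267,0,0.0144,0,0,0,0,-0.0243,0,0.0176,0,0,0,0,-0.0243,0,0.0176,0,0,0,0,-0.0243,0,0.0176,0,0,0,0,0,0,0,0,0,0,0]}}

```text
clock: 6.92
tool_pos: [628.2, -64.9, 58.5]
tool_rot: [0.312, 0.0, 0.95, 0.0]
force: [-1.3, -0.8, 0.4]
grip_width: 0.001
```

Request:
{"op": "drive_tool", "data": {"moves": [-0.0097,0,0.007,0,0,0,0,-0.0032,0,0.0024,0,0,0,0,-0.0032,0,0.0024,0,0,0,0,0,0,0,0,0,0,0]}}

```text
clock: 7.42
tool_pos: [645.3, -64.9, 55.8]
tool_rot: [0.31, 0.001, 0.951, 0.0]
force: [-0.0, -0.7, -0.4]
grip_width: 0.004
```

```bash
python3 - <<'E'
from h import *
import cv2
s=sensors.sense();print(s["qpos"].round(3),s["tool_rot"].round(3),s["tool_pos"],s["force"].round(1))
im=capture("scene");cv2.imwrite("pics/s2.png",cv2.resize(im[140:240,190:320],(780,600),interpolation=cv2.INTER_CUBIC))
E
```

```text
[-0.141  0.231 -0.761 -0.047  0.083 -0.112] [0.31  0.001 0.951 0.   ] [645.28178562 -64.86770518  55.80133885] [-0.  -0.7 -0.4]
```

Not yet against the stop; I'll advance in 3 mm steps and watch the force.

Request:
{"op": "drive_tool", "data": {"moves": [-0.0024,0,0.0018,0,0,0,0,-0.0024,0,0.0018,0,0,0,0,0,0,0,0,0,0,0]}}

```text
clock: 7.85
tool_pos: [651.3, -64.8, 55.5]
tool_rot: [0.31, 0.001, 0.951, 0.0]
force: [-0.3, -0.2, -0.4]
grip_width: 0.001
```

Request:
{"op": "drive_tool", "data": {"moves": [-0.0016,0,0.0012,0,0,0,0,-0.0008,0,0.0006,0,0,0,0,0,0,0,0,0,0,0]}}

```text
clock: 8.22
tool_pos: [651.9, -64.8, 54.4]
tool_rot: [0.309, 0.001, 0.951, 0.0]
force: [-30.8, 0.8, 20.5]
grip_width: 0.001
```

```bash
python3 - <<'E'
from h import *
import cv2
im=capture("scene");cv2.imwrite("pics/s2.png",cv2.resize(im[140:240,190:320],(780,600),interpolation=cv2.INTER_CUBIC))
E
```

```text
(no output)
```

View pics/s2.png

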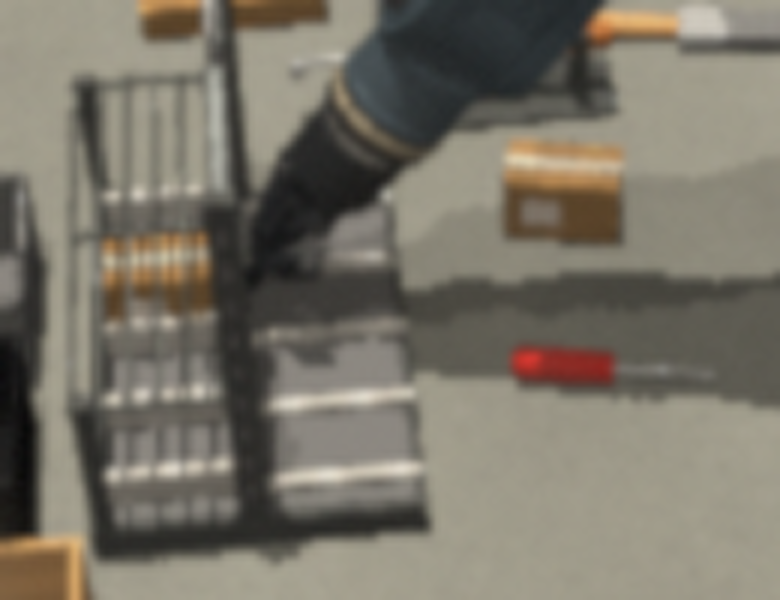

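View shows the carton under the deck in the third lane, against the stop. Retract to carton D and re-detect the cartons by colour.

Request:
{"op": "drive_tool", "data": {"moves": [0.0486,0,-0.0353,0,0,0,0,0.0486,0,-0.0353,0,0,0,0,-0.0353,0,-0.0486,0,0,0,0,-0.0353,0,-0.0486,0,0,0,0,0,0,0,0,9,0,1]}}

```text
clock: 8.9
tool_pos: [534.8, -65.4, 182.2]
tool_rot: [0.244, 0.001, 0.97, -0.0]
force: [0.6, -0.2, -1.1]
grip_width: 0.197
```

Request:
{"op": "drive_tool", "data": {"moves": [0,0,0,0,9,0,1,0,0,0,0,9,0,1,0,0,0,0,9,0,1,0,0,0,0,0,0,1]}}

```text
clock: 9.4
tool_pos: [535.7, -64.8, 173.2]
tool_rot: [0.004, 0.0, 1.0, 0.001]
force: [-0.2, 0.3, -1.0]
grip_width: 0.996
```

```bash
cat > det.py <<'E'
from h import *
import cv2,sys
s=sensors.sense();print(s["tool_rot"].round(3),s["tool_pos"].round(1),s["clock"])
cal=get_calibration("top");im=capture("top");cv2.imwrite("pics/top_last.png",im)
h=cv2.cvtColor(im,cv2.COLOR_BGR2HSV)
m=cv2.inRange(h,(5,90,60),(19,255,255)); m[:,:160]=0; m[:,345:]=0; m[:120]=0; m[255:]=0
m=cv2.morphologyEx(m,cv2.MORPH_CLOSE,np.ones((7,7)))
for c in cv2.findContours(m,cv2.RETR_EXTERNAL,cv2.CHAIN_APPROX_NONE)[0]:
    if cv2.contourArea(c)<120: continue
    q=np.array([px2w(cal,p,60)[:2] for p in c[:,0]],np.float32); (x,y),(w,l),a=cv2.minAreaRect(q)
    if w<l: a+=90
    a=(a+90)%180-90
    print("xy %.0f %.0f size %.0f x %.0f yaw %.1f"%(x,y,max(w,l),min(w,l),a))
E
python3 det.py
```

```text
[0.004 0.    1.    0.001] [535.7 -64.8 173.2] 9.4
xy 460 360 size 89 x 50 yaw -13.5
xy 593 329 size 89 x 51 yaw 17.2
xy 767 297 size 223 x 44 yaw 88.6
```

Request:
{"op": "drive_tool", "data": {"moves": [0.048,-0.0333,0.008,0,0,0,1,0.048,-0.0333,0.008,0,0,0,1,0.047,-0.0333,0.008,0,0,5.5,1,0,0,0,0,0,5.5,1,0,0,0,0,0,0,1]}}

```text
clock: 10.07
tool_pos: [390.5, -164.7, 149.8]
tool_rot: [0.009, 0.097, 0.995, 0.001]
force: [0.6, 0.4, -0.5]
grip_width: 1.0
```

```bash
cat > wdet.py <<'E'
from h import *
import cv2
s=sensors.sense();q=s["tool_rot"];print(q.round(3),s["tool_pos"].round(1),s["clock"])
cal=get_calibration("wrist");im=capture("wrist");cv2.imwrite("pics/w_last.png",im)
h=cv2.cvtColor(im,cv2.COLOR_BGR2HSV)
t=s["tool_pos"]; u0=w2px(cal,(t[0],t[1],60)); print("aim px",u0.round(1))
m=cv2.inRange(h,(5,90,60),(19,255,255)); m=cv2.morphologyEx(m,cv2.MORPH_CLOSE,np.ones((25,25)))
for c in cv2.findContours(m,cv2.RETR_EXTERNAL,cv2.CHAIN_APPROX_NONE)[0]:
    if cv2.contourArea(c)<3000: continue
    w=np.array([px2w(cal,p,60)[:2] for p in c[:,0]],np.float32); (x,y),(a,b),an=cv2.minAreaRect(w)
    if a<b: an+=90
    print("xy %.0f %.0f size %.0f x %.0f yaw %.1f"%(x,y,max(a,b),min(a,b),(an+90)%180-90), "px bbox",cv2.boundingRect(c))
E
python3 wdet.py
```

```text
[0.009 0.097 0.995 0.001] [ 390.5 -164.7  149.8] 10.075
aim px [256.7 193.2]
xy 400 -321 size 131 x 43 yaw 1.6 px bbox (0, 156, 106, 159)
xy 391 -162 size 98 x 50 yaw -11.7 px bbox (225, 125, 73, 129)
```

Request:
{"op": "drive_tool", "data": {"moves": [0,0.002,0.06,0,1,0,1,0,0,0.06,0,0,0,1,0,0,0.004,0,0,0,0.3,0,0,0,0,0,0,0.3,0,0,0,0,0,0,0.3]}}

```text
clock: 10.75
tool_pos: [393.8, -162.8, 27.5]
tool_rot: [-0.0, 0.096, 0.995, 0.002]
force: [-0.3, -0.3, -0.6]
grip_width: 0.578
```

Request:
{"op": "drive_tool", "data": {"moves": [0,0,0,0,0,0,0.3,0,0,0,0,0,0,0.3,0,0,-0.06,0,0,-5.5,0.3,0,0,-0.04,0,0,-5.5,0.3,0,0,0,0,0,0,0.3]}}

```text
clock: 11.38
tool_pos: [394.8, -163.6, 128.9]
tool_rot: [0.001, 0.0, 1.0, 0.001]
force: [0.3, 0.9, -2.4]
grip_width: 0.575
```

Request:
{"op": "drive_tool", "data": {"moves": [-0.048,0.0073,0,0,0,0,0.3,-0.048,0.0073,0,0,0,0,0.3,-0.048,0.0073,0,0,0,0,0.3,-0.048,0.0073,0,0,0,0,0.3,0,0,0,0,0,0,0.3]}}

```text
clock: 12.0
tool_pos: [586.6, -133.0, 123.1]
tool_rot: [-0.002, 0.0, 1.0, 0.003]
force: [-0.9, 0.5, -1.8]
grip_width: 0.577
```

Request:
{"op": "drive_tool", "data": {"moves": [0,0,0.03,0,0,0,0.3,0,0,0.01,0,0,0,0.3,0,0,0,0,0,0,0.3]}}

```text
clock: 12.38
tool_pos: [583.4, -133.6, 84.3]
tool_rot: [-0.003, 0.001, 1.0, 0.003]
force: [0.1, -0.0, -1.0]
grip_width: 0.573
```

Request:
{"op": "drive_tool", "data": {"moves": [0,-0.001,0.015,0,0,0,0.3,0,0,0.012,0,0,0,0.3,0,0,0,0,0,0,0.3,0,0,0,0,0,0,0.75,0,0,0,0,0,0,0.75]}}

```text
clock: 13.0
tool_pos: [584.4, -134.5, 57.6]
tool_rot: [-0.002, 0.001, 1.0, 0.002]
force: [0.6, 0.2, -0.3]
grip_width: 0.752
```

```bash
python3 - <<'E'
from h import *
import cv2
s=sensors.sense();print(s["tool_rot"].round(3),s["tool_pos"],s["force"].round(1))
c=get_calibration("wrist");im=capture("wrist");cv2.imwrite("pics/w4.png",im)
for y in (-99,-169): print(w2px(c,(530,y,40)))
E
```

```text
[-0.002  0.001  1.     0.002] [ 584.40833552 -134.46812624   57.61629752] [ 0.6  0.2 -0.3]
[332.65381814 136.70881941]
[184.83878826 136.92912493]
```

View pics/w4.png

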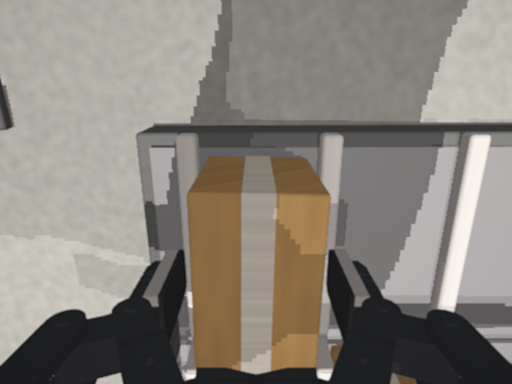

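Carton D sits centred between guides (187 and 332). Same push routine.

Request:
{"op": "drive_tool", "data": {"moves": [0,0,-0.06,0,0,0,0.75,0.04,0,-0.02,0,0,0,0.75,0.038,0,0,0,0,0,0,0,0,0,0,-10,0,0,0,0,0,0,-10,0,0]}}

```text
clock: 13.68
tool_pos: [507.2, -134.9, 138.7]
tool_rot: [0.171, 0.001, 0.985, 0.002]
force: [1.3, -0.8, -0.7]
grip_width: 0.113
```

Request:
{"op": "drive_tool", "data": {"moves": [0,0,0,0,-10,0,0,0,0,0,0,-8,0,0,0.027,0,0.032,0,0,0,0,0.025,0,0.028,0,0,0,0,0,0,0,0,0,0,0]}}

```text
clock: 14.3
tool_pos: [498.8, -133.7, 55.9]
tool_rot: [0.311, 0.002, 0.951, 0.003]
force: [-0.1, -0.6, 0.5]
grip_width: 0.0
```

Request:
{"op": "drive_tool", "data": {"moves": [-0.0243,0,0.0177,0,0,0,0,-0.0243,0,0.0177,0,0,0,0,-0.0243,0,0.0177,0,0,0,0,-0.0243,0,0.0177,0,0,0,0,-0.0162,0,0.0118,0,0,0,0]}}

```text
clock: 14.92
tool_pos: [643.6, -134.8, 61.7]
tool_rot: [0.314, 0.001, 0.95, 0.002]
force: [-2.5, -1.3, 1.4]
grip_width: -0.005
```

Request:
{"op": "drive_tool", "data": {"moves": [-0.0049,0,0.0035,0,0,0,0,0,0,0,0,0,0,0,0,0,0,0,0,0,0]}}

```text
clock: 15.3
tool_pos: [646.6, -134.7, 59.7]
tool_rot: [0.313, 0.002, 0.95, 0.002]
force: [-0.4, -0.1, -0.2]
grip_width: -0.001
```

Request:
{"op": "drive_tool", "data": {"moves": [-0.0024,0,0.0018,0,0,0,0,-0.0008,0,0.0006,0,0,0,0,0,0,0,0,0,0,0]}}

```text
clock: 15.68
tool_pos: [651.1, -134.7, 59.3]
tool_rot: [0.313, 0.002, 0.95, 0.002]
force: [-0.2, -0.6, 0.4]
grip_width: -0.001
```

Request:
{"op": "drive_tool", "data": {"moves": [-0.0008,0,0.0006,0,0,0,0,0,0,0,0,0,0,0]}}

```text
clock: 15.92
tool_pos: [651.6, -134.7, 59.0]
tool_rot: [0.312, 0.002, 0.95, 0.002]
force: [-7.6, 0.8, 4.7]
grip_width: -0.003
```

Request:
{"op": "drive_tool", "data": {"moves": [0.0486,0,-0.0353,0,0,0,0,0.0486,0,-0.0353,0,0,0,0,-0.0353,0,-0.0486,0,0,0,0,-0.0353,0,-0.0486,0,0,0,0,0,0,0,0,9,0,1]}}

```text
clock: 16.55
tool_pos: [531.6, -136.0, 184.7]
tool_rot: [0.244, 0.002, 0.97, 0.001]
force: [0.4, -1.1, -0.3]
grip_width: 0.202
```

Request:
{"op": "drive_tool", "data": {"moves": [0,0,0,0,9,0,1,0,0,0,0,9,0,1,0,0,0,0,9,0,1,0,0,0,0,0.5,0,1]}}

```text
clock: 17.05
tool_pos: [532.8, -135.0, 176.5]
tool_rot: [0.001, 0.001, 1.0, 0.003]
force: [0.6, 0.3, -0.6]
grip_width: 1.0
```

```bash
python3 det.py
```

```text
[0.001 0.001 1.    0.003] [ 532.8 -135.   176.5] 17.05
xy 459 355 size 90 x 59 yaw -13.5
xy 594 329 size 90 x 50 yaw 16.0
xy 717 -101 size 123 x 76 yaw 88.4
xy 767 297 size 223 x 44 yaw 88.6
```

Request:
{"op": "drive_tool", "data": {"moves": [0.0084,0.0541,0.003,0,0,0,1,0.0084,0.0541,0.003,0,0,0,1,0.0084,0.0541,0.003,0,0,0,1,0.0084,0.0541,0.003,0,0,0,1,0.0084,0.0541,0.003,0,0,0,1]}}

```text
clock: 17.73
tool_pos: [488.9, 136.8, 165.3]
tool_rot: [0.005, 0.001, 1.0, 0.004]
force: [0.9, 0.0, 0.2]
grip_width: 1.0
```

Request:
{"op": "drive_tool", "data": {"moves": [0.0084,0.0541,0.003,0,0,0,1,0.0084,0.0541,0.003,0,0,0,1,0.0084,0.0541,0.003,0,0,0,1,0.0084,0.0541,0.003,0,0,0,1,0,0,0,0,0,8,1]}}

```text
clock: 18.35
tool_pos: [455.4, 354.7, 154.0]
tool_rot: [0.004, 0.07, 0.998, 0.005]
force: [0.4, -0.3, 0.9]
grip_width: 1.002
```

Request:
{"op": "drive_tool", "data": {"moves": [0,0,0,0,0,8,1,0,0,0,0,0,0,1]}}

```text
clock: 18.6
tool_pos: [456.5, 351.6, 154.5]
tool_rot: [0.004, 0.14, 0.99, 0.005]
force: [0.2, -0.7, 0.5]
grip_width: 0.999
```

```bash
python3 wdet.py
```

```text
[0.004 0.14  0.99  0.005] [456.5 351.6 154.5] 18.6
aim px [255.7 192.3]
xy 522 340 size 235 x 80 yaw -8.2 px bbox (224, 122, 101, 262)
```

Request:
{"op": "drive_tool", "data": {"moves": [0,0,0.06,0,0,0,1,0,0,0.06,0,0,0,1,0,0,0.008,0,0,0,0.3,0,0,0,0,0,0,0.3,0,0,0,0,0,0,0.3]}}

```text
clock: 19.27
tool_pos: [458.9, 353.6, 28.3]
tool_rot: [0.004, 0.14, 0.99, 0.005]
force: [-0.3, -0.1, -1.6]
grip_width: 0.573
```

Request:
{"op": "drive_tool", "data": {"moves": [0,0,0,0,0,0,0.3,0,0,0,0,0,0,0.3,0,0,-0.06,0,0,-8,0.3,0,0,-0.06,0,0,-8,0.3,0,0,0,0,0,0,0.3]}}

```text
clock: 19.9
tool_pos: [459.2, 353.8, 151.6]
tool_rot: [0.007, -0.0, 1.0, 0.006]
force: [1.0, -0.5, -1.8]
grip_width: 0.577
```

```bash
python3 wdet.py
```

```text
[ 0.007 -0.     1.     0.006] [459.2 353.8 151.6] 19.9
aim px [255.8 193. ]
xy 528 387 size 195 x 43 yaw 1.3 px bbox (269, 156, 59, 215)
xy 536 321 size 209 x 42 yaw -1.4 px bbox (185, 156, 59, 228)
```

View pics/w_last.png

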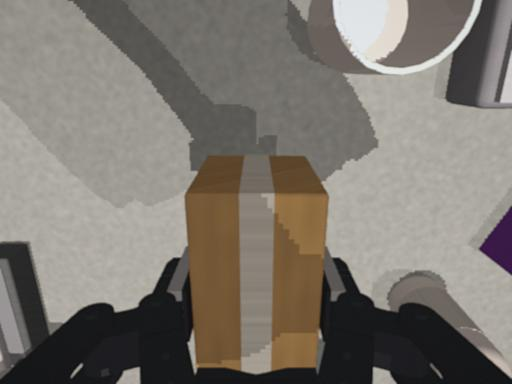

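Carton B is held squarely, with the tape at u≈257. I'll take it to lane y≈+5.5.

Request:
{"op": "drive_tool", "data": {"moves": [-0.018,-0.05,0,0.7,0.8,0,0.3,-0.018,-0.05,0,0,0,0,0.3,-0.018,-0.05,0,0,0,0,0.3,-0.018,-0.05,0,0,0,0,0.3,-0.018,-0.05,0,0,0,0,0.3]}}

```text
clock: 20.58
tool_pos: [546.2, 100.1, 145.5]
tool_rot: [-0.004, 0.001, 1.0, -0.003]
force: [1.2, 0.7, -1.8]
grip_width: 0.572
```

Request:
{"op": "drive_tool", "data": {"moves": [-0.018,-0.05,0,0,0,0,0.3,-0.018,-0.048,0,0,0,0,0.3,0,0,0.04,0,0,0,0.3,0,0,0.02,0,0,0,0.3,0,0,0,0,0,0,0.3]}}

```text
clock: 21.2
tool_pos: [580.1, 3.3, 84.7]
tool_rot: [-0.006, 0.001, 1.0, -0.003]
force: [-0.3, 0.1, -1.9]
grip_width: 0.578
```

Request:
{"op": "drive_tool", "data": {"moves": [0,0,0,0,0,0,0.3]}}

```text
clock: 21.32
tool_pos: [581.9, 3.6, 87.2]
tool_rot: [-0.004, 0.001, 1.0, -0.003]
force: [-0.8, 0.6, -0.6]
grip_width: 0.576
```

Request:
{"op": "drive_tool", "data": {"moves": [-0.004,0.0015,0.015,-0.3,-0.5,0,0.3,0,0,0.013,0,0,0,0.3,0,0,0,0,0,0,0.3,0,0,0,0,0,0,0.75,0,0,0,0,0,0,0.75]}}

```text
clock: 21.95
tool_pos: [585.8, 4.8, 59.1]
tool_rot: [0.001, 0.001, 1.0, -0.001]
force: [-0.4, 0.2, 0.3]
grip_width: 0.747
```

```bash
cat > gd.py <<'E'
# column of guides in the wrist picture around row 150: lane centre in world y
from h import *
import cv2
s=sensors.sense();print(s["tool_rot"].round(3),s["tool_pos"].round(1),s["force"].round(1))
c=get_calibration("wrist");im=capture("wrist");cv2.imwrite("pics/w_last.png",im)
for v in (145,150):
    g=cv2.cvtColor(im,cv2.COLOR_BGR2GRAY)[v].astype(int); d=np.diff(g)
    print(v,[(i,d[i]) for i in range(140,390) if abs(d[i])>18])
    print([px2w(c,(u,v),40).round(1)[1] for u in (187,332)])
E
python3 gd.py
```

```text
[ 0.001  0.001  1.    -0.001] [585.8   4.8  59.1] [-0.4  0.2  0.3]
145 [(169, np.int64(-27)), (170, np.int64(-41)), (177, np.int64(21)), (323, np.int64(20)), (343, np.int64(-22))]
[np.float64(-29.3), np.float64(40.4)]
150 [(169, np.int64(-27)), (170, np.int64(-42)), (323, np.int64(21)), (342, np.int64(-22)), (343, np.int64(-25))]
[np.float64(-29.4), np.float64(40.6)]
```

Request:
{"op": "drive_tool", "data": {"moves": [0,0,-0.06,0,0,0,0.75,0.04,0,-0.02,0,0,0,0.75,0.038,0,0,0,0,0,0,0,0,0,0,-10,0,0,0,0,0,0,-10,0,0]}}

```text
clock: 22.62
tool_pos: [508.2, 5.0, 139.3]
tool_rot: [0.171, 0.001, 0.985, -0.001]
force: [2.0, -0.1, -1.1]
grip_width: 0.11
```

Request:
{"op": "drive_tool", "data": {"moves": [0,0,0,0,-10,0,0,0,0,0,0,-8,0,0,0.027,0,0.032,0,0,0,0,0.025,0,0.028,0,0,0,0,0,0,0,0,0,0,0]}}

```text
clock: 23.25
tool_pos: [499.3, 4.9, 56.5]
tool_rot: [0.308, 0.001, 0.951, -0.001]
force: [-0.3, -0.3, 0.3]
grip_width: 0.0
```

Request:
{"op": "drive_tool", "data": {"moves": [-0.0243,0,0.0177,0,0,0,0,-0.0243,0,0.0177,0,0,0,0,-0.0243,0,0.0177,0,0,0,0,-0.0243,0,0.0177,0,0,0,0,-0.0162,0,0.0118,0,0,0,0]}}

```text
clock: 23.88
tool_pos: [644.4, 4.7, 61.6]
tool_rot: [0.312, 0.001, 0.95, -0.001]
force: [-1.9, 0.1, 1.2]
grip_width: -0.002
```

Request:
{"op": "drive_tool", "data": {"moves": [-0.0049,0,0.0035,0,0,0,0,-0.0024,0,0.0018,0,0,0,0,0,0,0,0,0,0,0]}}

```text
clock: 24.25
tool_pos: [650.6, 4.7, 59.6]
tool_rot: [0.311, 0.001, 0.951, -0.001]
force: [-0.3, 0.1, -0.9]
grip_width: -0.001
```

Request:
{"op": "drive_tool", "data": {"moves": [-0.0008,0,0.0006,0,0,0,0,0,0,0,0,0,0,0]}}

```text
clock: 24.5
tool_pos: [651.4, 4.7, 59.1]
tool_rot: [0.31, 0.001, 0.951, -0.001]
force: [-4.9, 0.4, 3.1]
grip_width: 0.005
```

Home. One last small nudge, then retract toward carton A.

Request:
{"op": "drive_tool", "data": {"moves": [-0.0004,0,0.0003,0,0,0,0,0,0,0,0,0,0,0,0.0486,0,-0.0353,0,0,0,0,0.0486,0,-0.0353,0,0,0,0,-0.0353,0,-0.0486,0,0,0,0]}}

```text
clock: 25.12
tool_pos: [516.5, 4.8, 105.2]
tool_rot: [0.298, 0.001, 0.954, -0.001]
force: [2.7, 0.3, 0.2]
grip_width: -0.001
```

Request:
{"op": "drive_tool", "data": {"moves": [-0.0353,0,-0.0486,0,0,0,0,0,0,0,0,9,0,1,0,0,0,0,9,0,1,0,0,0,0,9,0,1,0,0,0,0,9,0,1]}}

```text
clock: 25.75
tool_pos: [532.4, 5.1, 179.7]
tool_rot: [0.005, 0.001, 1.0, -0.001]
force: [0.3, 0.5, -0.1]
grip_width: 0.843
```

```bash
python3 det.py
```

```text
[ 0.005  0.001  1.    -0.001] [532.4   5.1 179.7] 25.75
xy 594 329 size 90 x 50 yaw 16.0
xy 717 -67 size 191 x 76 yaw 88.6
xy 767 297 size 223 x 44 yaw 88.6
```

Request:
{"op": "drive_tool", "data": {"moves": [-0.0097,0.0533,0.0047,0,0.5,0,1,-0.0097,0.0533,0.0047,0,0,0,1,-0.0097,0.0533,0.0047,0,0,0,1,-0.0097,0.0533,0.0047,0,0,0,1,-0.0097,0.0533,0.0047,0,0,0,1]}}

```text
clock: 26.42
tool_pos: [581.4, 273.3, 155.0]
tool_rot: [0.003, 0.001, 1.0, -0.0]
force: [0.3, -0.4, 0.3]
grip_width: 1.005
```

Request:
{"op": "drive_tool", "data": {"moves": [-0.0097,0.0533,0.0047,0,0,0,1,0,0,0,0,0,-8.5,1,0,0,0,0,0,-8.5,1,0,0,0,0,0,0,1]}}

```text
clock: 26.92
tool_pos: [591.0, 324.8, 150.3]
tool_rot: [0.002, -0.147, 0.989, -0.001]
force: [-0.1, -0.2, 0.6]
grip_width: 0.999
```

```bash
python3 wdet.py
```

```text
[ 0.002 -0.147  0.989 -0.001] [591.  324.8 150.3] 26.925
aim px [257.7 195.1]
xy 749 332 size 130 x 76 yaw -89.9 px bbox (138, 311, 151, 73)
xy 590 329 size 98 x 49 yaw 16.0 px bbox (229, 127, 72, 129)
```

Request:
{"op": "drive_tool", "data": {"moves": [0,0.003,0.06,0,0,0,1,0,0,0.06,0,0,0,1,0,0,0.004,0,0,0,0.3,0,0,0,0,0,0,0.3,0,0,0,0,0,0,0.3]}}

```text
clock: 27.6
tool_pos: [592.4, 328.3, 29.7]
tool_rot: [0.004, -0.146, 0.989, -0.0]
force: [0.9, -0.4, -1.7]
grip_width: 0.58
```

Request:
{"op": "drive_tool", "data": {"moves": [0,0,0,0,0,0,0.3,0,0,0,0,0,0,0.3,0,0,-0.06,0,0,8.5,0.3,0,0,-0.06,0,0,8.5,0.3,0,0,0,0,0,0,0.3]}}

```text
clock: 28.22
tool_pos: [592.8, 329.0, 153.2]
tool_rot: [0.007, 0.002, 1.0, 0.002]
force: [0.3, 0.3, -2.3]
grip_width: 0.578
```

Request:
{"op": "drive_tool", "data": {"moves": [0,0,0,0,0,0,0.3]}}

```text
clock: 28.35
tool_pos: [590.4, 327.6, 146.9]
tool_rot: [0.003, 0.001, 1.0, -0.0]
force: [0.2, -0.3, -2.5]
grip_width: 0.577
```

Request:
{"op": "drive_tool", "data": {"moves": [0.02,-0.0506,0,0,0,0,0.3,0,-0.0506,0,0,0,0,0.3,0,-0.0506,0,0,0,0,0.3,0,-0.0506,0,0,0,0,0.3,0,-0.0506,0,0,0,0,0.3]}}

```text
clock: 28.98
tool_pos: [568.6, 72.9, 145.4]
tool_rot: [0.001, 0.001, 1.0, -0.001]
force: [0.4, -0.5, -0.4]
grip_width: 0.572
```

Request:
{"op": "drive_tool", "data": {"moves": [-0.016,0,0.03,0,0,0,0.3,0,0,0.03,0,0,0,0.3,0,0,0,0,0,0,0.3,0,0,0,0,0,0,0.3]}}

```text
clock: 29.48
tool_pos: [585.9, 74.6, 87.3]
tool_rot: [0.002, 0.001, 1.0, -0.001]
force: [0.6, -0.3, -1.2]
grip_width: 0.572
```

Request:
{"op": "drive_tool", "data": {"moves": [0,0.001,0.015,0,0,0,0.3,0,0,0.012,0,0,0,0.3,0,0,0,0,0,0,0.3,0,0,0,0,0,0,0.75,0,0,0,0,0,0,0.75]}}

```text
clock: 30.1
tool_pos: [586.1, 75.5, 59.7]
tool_rot: [0.002, 0.001, 1.0, -0.001]
force: [-0.5, -0.4, 0.6]
grip_width: 0.75
```

```bash
python3 gd.py
```

```text
[ 0.002  0.001  1.    -0.001] [586.1  75.5  59.7] [-0.5 -0.4  0.6]
145 [(165, np.int64(-30)), (166, np.int64(-34)), (176, np.int64(20)), (322, np.int64(20)), (341, np.int64(-21)), (342, np.int64(-21)), (379, np.int64(25)), (380, np.int64(19))]
[np.float64(41.3), np.float64(111.2)]
150 [(165, np.int64(-26)), (166, np.int64(-41)), (176, np.int64(20)), (341, np.int64(-22)), (379, np.int64(24))]
[np.float64(41.1), np.float64(111.3)]
```

Request:
{"op": "drive_tool", "data": {"moves": [0,0,-0.06,0,0,0,0.75,0.04,0,-0.02,0,0,0,0.75,0.038,0,0,0,0,0,0,0,0,0,0,-10,0,0,0,0,0,0,-10,0,0]}}

```text
clock: 30.78
tool_pos: [508.4, 75.8, 140.1]
tool_rot: [0.173, 0.001, 0.985, -0.001]
force: [0.6, 0.5, -0.6]
grip_width: 0.11
```

Request:
{"op": "drive_tool", "data": {"moves": [0,0,0,0,-10,0,0,0,0,0,0,-8,0,0,0.027,0,0.032,0,0,0,0,0.025,0,0.028,0,0,0,0,0,0,0,0,0,0,0]}}

```text
clock: 31.4
tool_pos: [500.0, 75.2, 57.3]
tool_rot: [0.311, 0.0, 0.95, -0.002]
force: [0.3, -0.8, -0.5]
grip_width: -0.0
```

Request:
{"op": "drive_tool", "data": {"moves": [-0.0243,0,0.0177,0,0,0,0,-0.0243,0,0.0177,0,0,0,0,-0.0243,0,0.0177,0,0,0,0,-0.0243,0,0.0177,0,0,0,0,-0.0162,0,0.0118,0,0,0,0]}}

```text
clock: 32.02
tool_pos: [645.0, 75.5, 63.4]
tool_rot: [0.314, 0.001, 0.949, -0.001]
force: [-2.0, 0.4, 1.5]
grip_width: -0.002
```

Request:
{"op": "drive_tool", "data": {"moves": [-0.0049,0,0.0035,0,0,0,0,-0.0016,0,0.0012,0,0,0,0,0,0,0,0,0,0,0]}}

```text
clock: 32.4
tool_pos: [650.1, 75.5, 61.4]
tool_rot: [0.313, 0.0, 0.95, -0.001]
force: [0.9, -0.1, 0.5]
grip_width: -0.001
```

Request:
{"op": "drive_tool", "data": {"moves": [-0.0008,0,0.0006,0,0,0,0,0,0,0,0,0,0,0]}}

```text
clock: 32.65
tool_pos: [651.2, 75.5, 61.0]
tool_rot: [0.313, 0.0, 0.95, -0.001]
force: [-0.5, 0.3, 1.0]
grip_width: 0.001
```

Request:
{"op": "drive_tool", "data": {"moves": [-0.0008,0,0.0006,0,0,0,0,0,0,0,0,0,0,0]}}

```text
clock: 32.9
tool_pos: [651.5, 75.5, 60.5]
tool_rot: [0.313, 0.0, 0.95, -0.001]
force: [-11.7, 0.3, 7.1]
grip_width: 0.0
```

Request:
{"op": "drive_tool", "data": {"moves": [0.0486,0,-0.0353,0,0,0,0,0.0486,0,-0.0353,0,0,0,0,-0.0353,0,-0.0486,0,0,0,0,-0.0353,0,-0.0486,0,0,0,0,0,0,0,0,9,0,1]}}

```text
clock: 33.52
tool_pos: [531.9, 76.4, 186.6]
tool_rot: [0.246, 0.0, 0.969, -0.0]
force: [0.2, 0.7, -1.5]
grip_width: 0.2
```

Request:
{"op": "drive_tool", "data": {"moves": [0,0,0,0,9,0,1,0,0,0,0,9,0,1,0,0,0,0,9,0,1,0,0,0,0,0.3,0,1]}}

```text
clock: 34.02
tool_pos: [532.9, 75.8, 177.9]
tool_rot: [0.004, 0.001, 1.0, -0.001]
force: [0.2, -0.1, 0.2]
grip_width: 1.002
```

Request:
{"op": "drive_tool", "data": {"moves": [0.0128,-0.0488,0.001,0,0,0,1,0.0128,-0.0488,0.001,0,0,0,1,0.0128,-0.0488,0.001,0,0,0,1,0.0128,-0.0488,0.001,0,0,0,1,0.0128,-0.0488,0.001,0,0,0,1]}}

```text
clock: 34.65
tool_pos: [466.2, -169.3, 174.9]
tool_rot: [0.008, 0.001, 1.0, -0.002]
force: [0.9, -0.1, -0.7]
grip_width: 0.998
```

Request:
{"op": "drive_tool", "data": {"moves": [0.0128,-0.0488,0.001,0,0,0,1,0.0128,-0.0488,0.001,0,0,0,1,0.0128,-0.0488,0.001,0,0,0,1,0,0,0,0,0,0,1,0,0,0,0,0,0,1]}}

```text
clock: 35.28
tool_pos: [428.3, -313.8, 171.6]
tool_rot: [0.007, 0.001, 1.0, -0.002]
force: [-0.2, 0.1, -0.4]
grip_width: 0.998
```

```bash
python3 - <<'E'
from h import *
import cv2
s=sensors.sense();print(s["tool_rot"].round(3),s["tool_pos"].round(1),s["clock"])
c=get_calibration("wrist");im=capture("wrist");cv2.imwrite("pics/w5.png",im)
import pickle;pickle.dump(c,open("pics/w5.pkl","wb"))
for p in [(337,-317,68),(437,-315.5,68),(597,-311,63)]: print(w2px(c,p).round())
top=capture("top");sc=capture("scene")
cv2.imwrite("pics/chk.png",np.vstack([cv2.resize(top[115:215,200:330],(780,600)),]))
E
```

```text
[ 0.007  0.001  1.    -0.002] [ 428.3 -313.8  171.6] 35.275
[253.  59.]
[255. 198.]
[260. 357.]
```

View pics/w5.png

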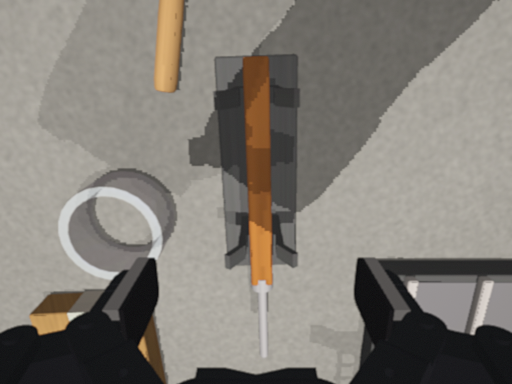

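```bash
python3 - <<'E'
from h import *
import pickle;c=pickle.load(open("pics/w5.pkl","rb"))
for n,u,v,z in [("end",257,57,68),("front",262,284,68),("rod",264,355,63),("postN",256,90,84),("postF",262,262,84),("baseNL",216,58,3),("baseNR",297,55,3),("baseFL",229,267,3),("baseFR",297,266,3)]: print(n,px2w(c,(u,v),z).round(1))
E
```

```text
end [ 335.9 -314.3   68. ]
front [ 514.1 -310.1   68. ]
rod [ 595.2 -307.7   63. ]
postN [ 356.4 -314.9   84. ]
postF [ 483.3 -310.4   84. ]
baseNL [ 334.2 -349.     3. ]
baseNR [ 331.9 -280.4    3. ]
baseFL [ 537.8 -343.5    3. ]
baseFR [ 536.6 -272.5    3. ]
```

View pics/chk.png

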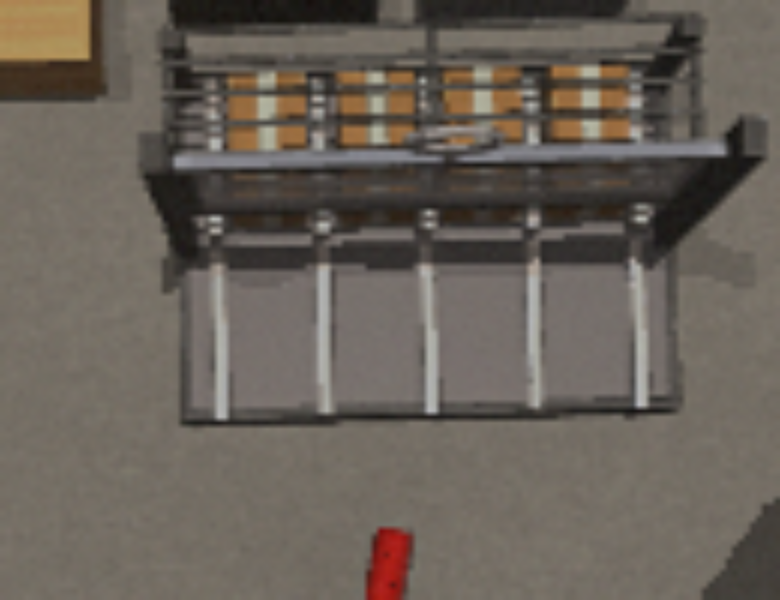

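All four cartons are home under the deck. The pole lies along yaw ≈1.4°, origin ≈(436,-312). The tape roll is close by, so I'll go down half open.

Request:
{"op": "drive_tool", "data": {"moves": [0,0.0013,0,-0.2,0.8,-1.4,0.5,0,0,0.05,0,0,0,0.5,0,0,0.05,0,0,0,0.5,0,0,0.03,0,0,0,0.5,0,0,0,0,0,0,0.5]}}

```text
clock: 36.05
tool_pos: [427.5, -311.5, 39.6]
tool_rot: [-0.002, -0.012, 1.0, 0.002]
force: [-0.6, -0.5, -0.0]
grip_width: 0.501
```

Request:
{"op": "drive_tool", "data": {"moves": [0,0,0,0,0,0,0.5]}}

```text
clock: 36.17
tool_pos: [429.3, -313.1, 42.6]
tool_rot: [0.0, -0.012, 1.0, 0.0]
force: [0.3, -0.6, -0.0]
grip_width: 0.499
```

```bash
python3 - <<'E'
from h import *
import cv2
s=sensors.sense();print(s["tool_rot"].round(4),s["tool_pos"].round(1),s["force"].round(1),s["grip_width"])
c=get_calibration("wrist");im=capture("wrist");cv2.imwrite("pics/w6.png",im)
E
```

```text
[ 0.000e+00 -1.190e-02  9.999e-01  2.000e-04] [ 429.3 -313.1   42.6] [ 0.3 -0.6 -0. ] 0.4989703138197103
```

Request:
{"op": "drive_tool", "data": {"moves": [0,0,0.001,0,0,0,0.0,0,0,0,0,0,0,0.0,0,0,0,0,0,0,0.0,0,0,0,0,0,0,0.0,0,0,0,0,0,0,0.0]}}

```text
clock: 36.85
tool_pos: [429.1, -313.3, 41.4]
tool_rot: [0.0, -0.012, 1.0, 0.0]
force: [-0.8, 1.4, 7.3]
grip_width: 0.203
```

Request:
{"op": "drive_tool", "data": {"moves": [0,0,0,0,0,0,0.0,0,0,-0.03,0,0,0,0.0,0,0,-0.05,0,0,0,0.0,0,0,0,0,0,0,0.0,0,0,0,0,0,0,0]}}

```text
clock: 37.48
tool_pos: [428.5, -313.0, 120.1]
tool_rot: [-0.0, -0.011, 1.0, 0.001]
force: [0.8, 0.2, -1.6]
grip_width: 0.198
```

```bash
python3 - <<'E'
from h import *
import cv2
s=sensors.sense();print(s["tool_rot"].round(4),s["tool_pos"].round(1),s["force"].round(1),s["ft_torque"].round(2),s["grip_width"])
c=get_calibration("wrist");im=capture("wrist");cv2.imwrite("pics/w6.png",im)
import pickle;pickle.dump(c,open("pics/w6.pkl","wb"))
E
```

```text
[-4.000e-04 -1.150e-02  9.999e-01  6.000e-04] [ 428.5 -313.   120.1] [ 0.8  0.2 -1.6] [-0.03  0.03 -0.02] 0.19791780199894418
```

View pics/w6.png

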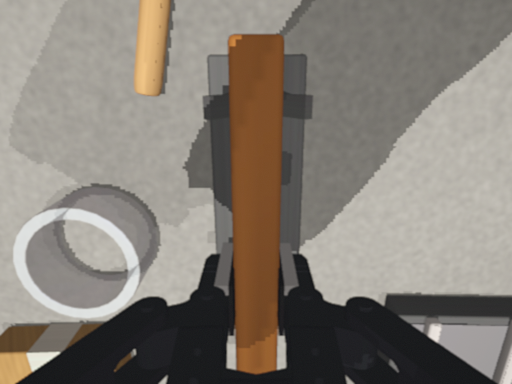

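Request:
{"op": "drive_tool", "data": {"moves": [0,0,-0.054,0,0,0,0,0,0,-0.054,0,0,0,0,0,0,-0.054,0,0,0,0,0,0,-0.054,0,0,0,0,0,0.045,0,0,0,1.2,0]}}

```text
clock: 38.15
tool_pos: [429.7, -270.5, 339.4]
tool_rot: [0.002, 0.0, 1.0, -0.001]
force: [-0.4, 1.1, -1.7]
grip_width: 0.203
```

Request:
{"op": "drive_tool", "data": {"moves": [0,0.047,0,0,0,0,0,0,0.047,0,0,0,0,0,0,0.047,0,0,0,0,0,0,0.047,0,0,0,0,0,0,0.047,0,0,0,0,0]}}

```text
clock: 38.78
tool_pos: [426.8, -31.8, 335.6]
tool_rot: [-0.001, -0.001, 1.0, 0.001]
force: [1.6, -0.4, -1.6]
grip_width: 0.195
```

Request:
{"op": "drive_tool", "data": {"moves": [0,0,0,0,0,0,0,0,0,0,0,0,0,0,0,0,0,0,0,0,0]}}

```text
clock: 39.15
tool_pos: [427.2, -34.1, 336.2]
tool_rot: [-0.001, -0.0, 1.0, 0.001]
force: [-0.1, 0.2, -0.8]
grip_width: 0.201
```

```bash
cat > both.py <<'E'
from h import *
import cv2,pickle
s=sensors.sense();print(s["tool_rot"].round(4),s["tool_pos"].round(1),s["force"].round(1),s["grip_width"].round(3),s["clock"],s["qpos"].round(2))
t=capture("top");c=capture("scene")
a=cv2.resize(t[115:190,215:345],(780,450//1),interpolation=cv2.INTER_CUBIC)[:300] if 0 else cv2.resize(t[120:170,240:340],(600,300),interpolation=cv2.INTER_CUBIC)
b=cv2.resize(c[100:170,190:330],(600,300),interpolation=cv2.INTER_CUBIC)
cv2.imwrite("pics/both.png",np.vstack([a,b]))
for n in("top","scene"):
    k=get_calibration(n); print(n,w2px(k,(646,-30.5,347)).round(1),w2px(k,s["tool_pos"]+[167,1.5,17.6]).round(1))
E
python3 both.py
```

```text
Traceback (most recent call last):
  File "both.py", line 3, in <module>
    s=sensors.sense();print(s["tool_rot"].round(4),s["tool_pos"].round(1),s["force"].round(1),s["grip_width"].round(3),s["clock"],s["qpos"].round(2))
                                                                                              ^^^^^^^^^^^^^^^^^^^^^
AttributeError: 'float' object has no attribute 'round'
```

```bash
sed -i 's/s\["grip_width"\].round(3)/s["grip_width"]/' both.py; python3 both.py
```

```text
[-8.e-04 -4.e-04  1.e+00  6.e-04] [427.2 -34.1 336.2] [-0.1  0.2 -0.8] 0.2009422698057274 39.15 [-0.08  0.07  0.07  1.57  0.   -0.08]
top [275.9 138.3] [277.2 154.3]
scene [224.7 140.7] [237.9 138. ]
```

View pics/both.png

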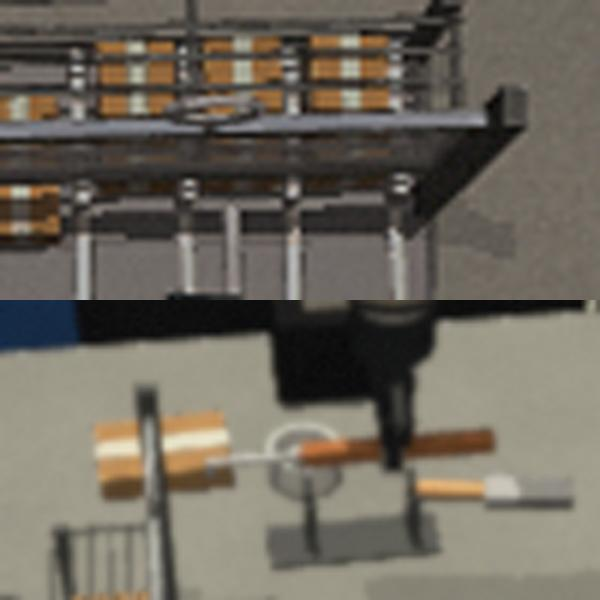

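Three cartons are home, but the leftmost lane's carton has been knocked back out onto the sill, at crop (25,210). I'll measure it by code.

```bash
python3 - <<'E'
from h import *
import cv2
cal=get_calibration("top");im=capture("top");h=cv2.cvtColor(im,cv2.COLOR_BGR2HSV)
b=cv2.inRange(h,(5,90,40),(19,255,255)); w=cv2.inRange(h,(15,5,120),(90,70,255))
for r in range(128,166): print(r,''.join('#' if b[r,c] else ('o' if w[r,c] else '.') for c in range(222,272)))
for c,r in [(232,131),(250,131),(232,160),(250,160)]: print((c,r),px2w(cal,(c,r),90).round())
k=cal
for x in (657,702,747): print(x,w2px(k,(x,50,90)).round(1),w2px(k,(x,100,90)).round(1),w2px(k,(x,75,30)).round(1))
E
```

```text
128 ..................................#####ooo.####.o.
129 .............o....................................
130 ..................................#####....####.o.
131 ..............................oo..#####ooo.####...
132 ..................................#####ooo.####.o.
133 ............o.................oo..#####ooo.####...
134 ............oo................oo...####...........
135 ...........................................####...
136 .............o.#####ooo####.......#####ooo.####...
137 ...............####.ooo#####...o..#####ooo.###....
138 .............oo#####ooo#####..oo..#####oooo##.....
139 .............oo#####ooo#####..oo..#####...........
140 ..................................................
141 ..................................................
142 ..................................................
143 ....................................##.....#.##...
144 .................#.....##.........................
145 ..................................................
146 ...................................###.....##.#...
147 ..................................................

[... 539 characters left out ...]
..........
158 ...............#####.oo#####......................
159 .o............o.###....###.#....o................o
160 ..............o#####....###......................o
161 ..............o.................................oo
162 .............ooo................o................o
163 .............ooo................o...............oo
164 .............ooo................................oo
165 .............oo.................o...............oo
(232, 131) [733. 121.  90.]
(250, 131) [731.  51.  90.]
(232, 160) [620. 123.  90.]
(250, 160) [618.  54.  90.]
657 [250.7 149.9] [237.8 150.3] [244.7 152.7]
702 [250.5 138.4] [237.6 138.8] [244.4 141.7]
747 [250.2 127. ] [237.3 127.3] [244.2 130.7]
```

Request:
{"op": "drive_tool", "data": {"moves": [0,0.0545,0,0,0,0,0,0,0.0545,0,0,0,0,0,0,0,0.058,0,0,0,0,0,0,0.058,0,0,0,0,0,0,0.058,0,0,0,0]}}

```text
clock: 39.92
tool_pos: [426.8, 75.7, 161.1]
tool_rot: [-0.0, -0.001, 1.0, 0.001]
force: [-0.5, -0.4, -2.1]
grip_width: 0.202
```

Request:
{"op": "drive_tool", "data": {"moves": [0,0,0.058,0,0,0,0,0,0,0.04,0,0,0,0,0,0,0.017,0,0,0,0,0,0,0,0,0,0,0,0,0,0,0,0,0,0]}}

```text
clock: 40.55
tool_pos: [427.4, 76.0, 48.6]
tool_rot: [0.0, -0.001, 1.0, 0.001]
force: [-0.5, 0.3, -1.7]
grip_width: 0.196
```

Request:
{"op": "drive_tool", "data": {"moves": [-0.02,0,0,0,0,0,0,-0.015,0,0,0,0,0,0,-0.01,0,0,0,0,0,0,-0.007,0,0,0,0,0,0,0,0,0,0,0,0,0]}}

```text
clock: 41.18
tool_pos: [479.0, 76.2, 47.7]
tool_rot: [-0.0, -0.001, 1.0, 0.001]
force: [-0.2, 0.9, -1.1]
grip_width: 0.198
```

Request:
{"op": "drive_tool", "data": {"moves": [-0.003,0,0,0,0,0,0,-0.002,0,0,0,0,0,0,0,0,0,0,0,0,0]}}

```text
clock: 41.55
tool_pos: [483.8, 76.2, 47.7]
tool_rot: [-0.0, -0.001, 1.0, 0.001]
force: [-0.2, 0.0, -2.1]
grip_width: 0.199
```

```bash
cat > cart.py <<'E'
from h import *
import cv2
cal=get_calibration("top");im=capture("top");h=cv2.cvtColor(im,cv2.COLOR_BGR2HSV)
b=cv2.inRange(h,(5,90,40),(19,255,255))
for r in range(124,166,1): print(r,''.join('#' if b[r,c] else '.' for c in range(226,316)))
E
python3 cart.py
```

```text
124 ..........................................................................................
125 ..........................................................................................
126 ................................................####.....####....######...#####...........
127 ..............................#####...#####.....#####...#####....######...#####...........
128 ..................#####.......#####....####....######...####......#.......................
129 ..........#####...#####...........................................#####...####............
130 ..............................#####....####....######...#####...#######...#####...........
131 ..........#####....####.......#####....####....######...#####....######...#####...........
132 ..........#####....####.......#####....####.....#####...#####....######...####............
133 ..........#####....####.......#####....####.....#####...#####.....##.#....................
134 ...........####....####........#.##.......................................#####...........
135 .......................................####.....###
[... 2189 characters left out ...]
...................................
159 ..........................................................................................
160 ..........................................................................................
161 ..........................................................................................
162 ..........................................................................................
163 ..........................................................................................
164 ..........................................................................................
165 ..........................................................................................
```

Request:
{"op": "drive_tool", "data": {"moves": [-0.003,0,0,0,0,0,0,0,0,0,0,0,0,0]}}

```text
clock: 41.85
tool_pos: [487.0, 76.2, 47.8]
tool_rot: [-0.0, -0.001, 1.0, 0.001]
force: [0.5, -0.4, -0.6]
grip_width: 0.198
```

Request:
{"op": "drive_tool", "data": {"moves": [-0.0015,0,0,0,0,0,0,0,0,0,0,0,0,0]}}

```text
clock: 42.1
tool_pos: [488.4, 76.2, 47.7]
tool_rot: [-0.0, -0.001, 1.0, 0.001]
force: [-0.5, 0.4, -0.9]
grip_width: 0.198
```

Request:
{"op": "drive_tool", "data": {"moves": [-0.001,0,0,0,0,0,0,0,0,0,0,0,0,0]}}

```text
clock: 42.35
tool_pos: [488.9, 76.3, 47.6]
tool_rot: [-0.001, -0.001, 1.0, 0.001]
force: [-2.6, 0.7, -0.4]
grip_width: 0.2
```

Request:
{"op": "drive_tool", "data": {"moves": [-0.001,0,0,0,0,0,0,0,0,0,0,0,0,0]}}

```text
clock: 42.6
tool_pos: [489.0, 76.2, 47.3]
tool_rot: [-0.002, -0.001, 1.0, 0.001]
force: [-8.0, 1.3, 0.3]
grip_width: 0.198
```

```bash
python3 cart.py | sed -n '1,8p;25,32p'|cut -c1-60
```

```text
124 ........................................................
125 ........................................................
126 .........................................#......####....
127 ..........#####...#####.......#####...#####.....#####...
128 ..........#####...#####.......#####....####.....#####...
129 ..........#####...#####.................................
130 ..............................#####....####....######...
131 ..........#####...#####.......#####....####....######...
148 ........................................................
149 ........................................................
150 ........................................#.......#####...
151 ............##.#....###........###.....####.....#####...
152 ............###.......#.................................
153 ........................................................
154 ........................................................
155 ........................................................
```

Carton is home again at about 8 N, and its far edge is level with the others. Back to the ring.

Request:
{"op": "drive_tool", "data": {"moves": [0.031,0,0,0,0,0,0,0.031,0,0,0,0,0,0,0,0,-0.058,0,0,0,0,0,0,-0.058,0,0,0,0,0,0,-0.058,0,0,0,0]}}

```text
clock: 43.28
tool_pos: [428.3, 75.8, 224.0]
tool_rot: [0.0, -0.001, 1.0, 0.001]
force: [2.6, -0.5, -1.2]
grip_width: 0.201
```

Request:
{"op": "drive_tool", "data": {"moves": [0,0,-0.058,0,0,0,0,0,0,-0.058,0,0,0,0,0,-0.0545,0,0,0,0,0,0,-0.0545,0,0,0,0,0,0,0,0,0,0,0,0]}}

```text
clock: 43.9
tool_pos: [428.8, -36.2, 337.9]
tool_rot: [-0.0, 0.001, 1.0, 0.0]
force: [-0.3, 1.1, -1.4]
grip_width: 0.198
```

Request:
{"op": "drive_tool", "data": {"moves": [0,0,0,0,0,0,0,-0.022,0,0,0,0,0,0,0,0,0,0,0,0,0,0,0,0,0,0,0,0]}}

```text
clock: 44.4
tool_pos: [450.5, -32.4, 337.6]
tool_rot: [-0.001, -0.002, 1.0, 0.001]
force: [-0.4, 0.6, -1.4]
grip_width: 0.196
```

```bash
python3 both.py; python3 - <<'E'
import cv2
from h import *
c=capture("scene");t=capture("top")
cv2.imwrite("pics/v.png",np.hstack([cv2.resize(c[125:165,205:255],(400,320),interpolation=cv2.INTER_CUBIC),cv2.resize(t[125:165,252:302],(400,320),interpolation=cv2.INTER_CUBIC)]))
E
```

```text
[-6.0e-04 -1.7e-03  1.0e+00  7.0e-04] [450.5 -32.4 337.6] [-0.4  0.6 -1.4] 0.19609262291984347 44.4 [-0.07  0.12  0.12  1.57  0.   -0.08]
top [275.9 138.3] [276.5 146.8]
scene [224.7 140.7] [231.9 138.4]
```

View pics/v.png

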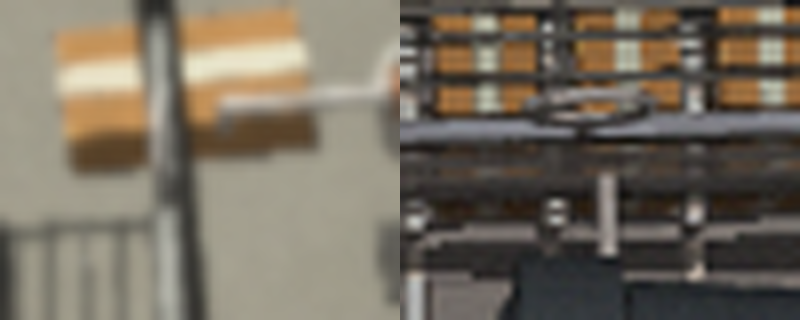

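Hook is level with the ring hole and about 5 mm off sideways (607 vs 592 in the crop). I'll correct and go through.

Request:
{"op": "drive_tool", "data": {"moves": [0,0.005,0,0,0,0,0,-0.015,0,0,0,0,0,0,-0.015,0,0,0,0,0,0,-0.015,0,0,0,0,0,0,-0.013,0,0,0,0,0,0]}}

```text
clock: 45.22
tool_pos: [509.9, -28.1, 337.3]
tool_rot: [-0.001, -0.001, 1.0, 0.001]
force: [0.4, -0.6, -1.5]
grip_width: 0.193
```

Request:
{"op": "drive_tool", "data": {"moves": [0,0,0,0,0,0,0,0,0,0.01,0,0,0,0,0,0,0.01,0,0,0,0,0,0,0.01,0,0,0,0,0,0,0,0,0,0,0]}}

```text
clock: 45.85
tool_pos: [508.1, -28.1, 306.8]
tool_rot: [-0.001, -0.001, 1.0, 0.001]
force: [0.3, 0.3, -1.1]
grip_width: 0.198
```

```bash
python3 - <<'E'
import cv2
from h import *
c=capture("scene");t=capture("top")
cv2.imwrite("pics/v2.png",np.hstack([cv2.resize(c[125:165,205:255],(400,320),interpolation=cv2.INTER_CUBIC),cv2.resize(t[125:165,252:302],(400,320),interpolation=cv2.INTER_CUBIC)]))
E
```

```text
(no output)
```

View pics/v2.png

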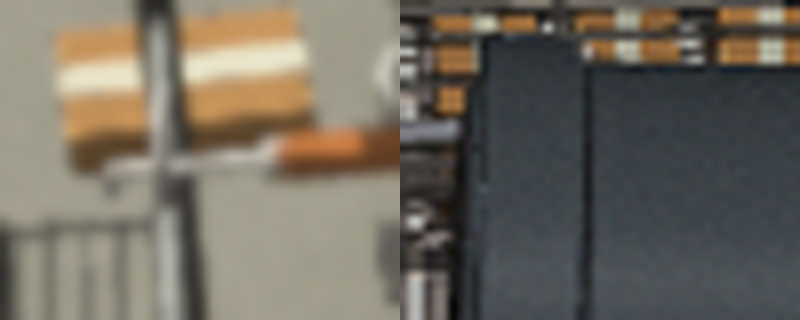

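Request:
{"op": "drive_tool", "data": {"moves": [0,0,0.015,0,0,0,0,0,0,0.015,0,0,0,0,0,0,0.015,0,0,0,0]}}

```text
clock: 46.32
tool_pos: [509.3, -28.1, 262.9]
tool_rot: [0.001, -0.001, 1.0, 0.001]
force: [1.0, 0.1, 1.9]
grip_width: 0.197
```

Request:
{"op": "drive_tool", "data": {"moves": [0,0,0.015,0,0,0,0,0,0,0.015,0,0,0,0,0,0,0.015,0,0,0,0,0,0,0.01,0,0,0,0]}}

```text
clock: 46.82
tool_pos: [508.5, -27.9, 206.8]
tool_rot: [-0.001, -0.001, 1.0, 0.001]
force: [0.8, -0.9, 1.1]
grip_width: 0.2
```

Request:
{"op": "drive_tool", "data": {"moves": [0,0,0.012,0,0,0,0,0,0,0.01,0,0,0,0,0,0,0.006,0,0,0,0,0,0,0,0,0,0,0]}}

```text
clock: 47.32
tool_pos: [508.3, -27.9, 179.2]
tool_rot: [-0.001, -0.001, 1.0, 0.001]
force: [-0.1, 0.7, -0.3]
grip_width: 0.196
```

Request:
{"op": "drive_tool", "data": {"moves": [0,0,0.002,0,0,0,0,0,0,0,0,0,0,0]}}

```text
clock: 47.58
tool_pos: [508.6, -27.9, 177.7]
tool_rot: [-0.0, -0.001, 1.0, 0.001]
force: [-0.4, 0.8, 0.3]
grip_width: 0.199
```

Request:
{"op": "drive_tool", "data": {"moves": [0,0,0.002,0,0,0,0,0,0,0,0,0,0,0]}}

```text
clock: 47.82
tool_pos: [508.7, -27.9, 175.6]
tool_rot: [-0.0, -0.001, 1.0, 0.001]
force: [-0.4, -0.4, -0.0]
grip_width: 0.198
```

Request:
{"op": "drive_tool", "data": {"moves": [0,0,0.002,0,0,0,0,0,0,0,0,0,0,0]}}

```text
clock: 48.08
tool_pos: [508.8, -27.9, 173.6]
tool_rot: [-0.0, -0.001, 1.0, 0.001]
force: [-0.5, -0.0, 2.0]
grip_width: 0.199
```

Request:
{"op": "drive_tool", "data": {"moves": [0,0,0.002,0,0,0,0,0,0,0,0,0,0,0]}}

```text
clock: 48.32
tool_pos: [508.6, -27.9, 171.5]
tool_rot: [-0.0, -0.001, 1.0, 0.001]
force: [1.2, -0.2, 2.3]
grip_width: 0.196
```

Request:
{"op": "drive_tool", "data": {"moves": [0,0,0.002,0,0,0,0,0,0,0,0,0,0,0]}}

```text
clock: 48.58
tool_pos: [508.6, -27.9, 169.5]
tool_rot: [-0.0, -0.001, 1.0, 0.001]
force: [0.4, 0.3, 2.0]
grip_width: 0.197
```

```bash
python3 - <<'E'
from h import *
import cv2
k=get_calibration("top");im=capture("top");cv2.imwrite("pics/t9.png",im);cv2.imwrite("pics/s9.png",capture("scene"))
old=cv2.imread("pics/top0.png")
for z in (310,200,190,185,180,175): print(z,w2px(k,(648,80,z)).round(1),w2px(k,(648,-140,z)).round(1))
for c in (243,232,310):
  print(c,[tuple(im[r,c].tolist()) for r in range(138,160)])
print([tuple(old[r,243].tolist()) for r in range(136,146)])
E
```

```text
310 [241.1 140.9] [308.9 139.2]
200 [242.2 147.2] [304.  145.6]
190 [242.3 147.7] [303.6 146.2]
185 [242.3 147.9] [303.4 146.4]
180 [242.3 148.2] [303.2 146.7]
175 [242.4 148.4] [303. 147.]
243 [(144, 162, 163), (147, 165, 163), (64, 66, 70), (110, 125, 127), (145, 162, 162), (149, 168, 166), (145, 162, 164), (61, 65, 70), (84, 94, 98), (131, 139, 141), (132, 124, 125), (108, 103, 105), (36, 38, 42), (48, 53, 56), (49, 49, 55), (50, 50, 54), (57, 61, 65), (41, 41, 44), (39, 40, 44), (45, 45, 49), (89, 93, 101), (91, 94, 101)]
232 [(102, 106, 114), (49, 51, 55), (76, 80, 84), (65, 69, 72), (104, 108, 115), (105, 108, 116), (54, 54, 59), (86, 92, 96), (74, 79, 82), (91, 96, 102), (122, 119, 121), (64, 65, 69), (39, 43, 46), (20, 25, 27), (22, 25, 28), (27, 25, 29), (24, 28, 28), (21, 24, 25), (20, 29, 30), (24, 31, 32), (43, 45, 48), (106, 108, 116)]
310 [(61, 64, 69), (56, 58, 61), (76, 80, 83), (78, 81, 86), (45, 45, 49), (60, 64, 69), (66, 69, 73), (41, 39, 36), (55, 50, 47), (51, 49, 45), (54, 49, 48), (60, 57, 50), (64, 60, 57), (61, 57, 52), (61, 58, 53), (67, 64, 58), (65, 62, 55), (69, 65, 58), (68, 62, 56), (70, 65, 58), (71, 65, 60), (71, 68, 62)]
[(98, 103, 111), (99, 102, 109), (103, 106, 112), (39, 42, 44), (115, 113, 115), (131, 124, 124), (133, 128, 127), (22, 22, 27), (63, 66, 69), (59, 64, 67)]
```

Request:
{"op": "drive_tool", "data": {"moves": [0,0,0.003,0,0,0,0,0,0,0,0,0,0,0]}}

```text
clock: 48.92
tool_pos: [508.6, -27.9, 166.5]
tool_rot: [-0.0, -0.001, 1.0, 0.001]
force: [-0.5, 1.1, 4.2]
grip_width: 0.203
```

Request:
{"op": "drive_tool", "data": {"moves": [0,0,0.003,0,0,0,0,0,0,0,0,0,0,0]}}

```text
clock: 49.18
tool_pos: [508.5, -27.9, 163.3]
tool_rot: [-0.001, -0.001, 1.0, 0.001]
force: [1.6, -0.5, 2.5]
grip_width: 0.201
```

Request:
{"op": "drive_tool", "data": {"moves": [0,0,0.003,0,0,0,0,0,0,0,0,0,0,0]}}

```text
clock: 49.42
tool_pos: [508.5, -27.9, 160.3]
tool_rot: [-0.001, -0.001, 1.0, 0.001]
force: [0.5, 0.9, 1.7]
grip_width: 0.2
```

```bash
python3 - <<'E'
from h import *
import cv2
im=capture("scene");cv2.imwrite("pics/s10.png",cv2.resize(im[125:185,195:275],(800,600),interpolation=cv2.INTER_CUBIC))
k=get_calibration("scene");s=sensors.sense();t=s["tool_pos"];print(t,s["force"],s["ft_torque"])
f=lambda p:((w2px(k,p)-[195,125])*10).round()
print("hook",f(t+[167,0,17.6]),"handle front",f(t+[87,0,17.6]),"end",f(t+[-93,0,17.6]))
for z in(212,347):print("ring",f((649,-30,z)))
for z in(175,180,185): print(z,f((649,121,z)),f((649,-181,z)))
E
```

```text
[508.4616652  -27.88106086 160.40849185] [ 0.90121171 -0.29086977  2.0125108 ] [-0.04726883 -0.5602028  -0.04054256]
hook [262. 484.] handle front [454. 469.] end [882. 435.]
ring [319. 416.]
ring [289. 159.]
175 [339. 745.] [315. 248.]
180 [338. 736.] [314. 240.]
185 [337. 728.] [313. 231.]
```

View pics/s10.png

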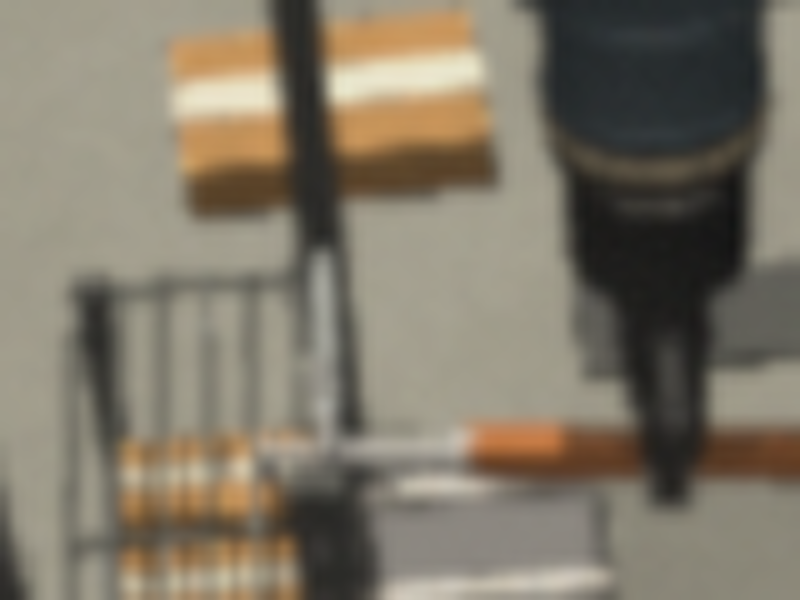

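Rod is through the ring. The shutter's top edge at (322,250) matches the closed height of 175 mm. The pole pitched about 6° in the grip once the shutter bottomed. Now unhook: raise 19 mm, then withdraw.

Request:
{"op": "drive_tool", "data": {"moves": [0,0,-0.01,0,0,0,0,0,0,-0.009,0,0,0,0,0,0,0,0,0,0,0,0,0,0,0,0,0,0]}}

```text
clock: 49.98
tool_pos: [508.5, -27.9, 179.5]
tool_rot: [-0.001, -0.001, 1.0, 0.001]
force: [0.3, -0.0, -1.1]
grip_width: 0.195
```

```bash
python3 - <<'E'
from h import *
import cv2
im=capture("scene");cv2.imwrite("pics/s11.png",im)
k=get_calibration("scene");s=sensors.sense();t=s["tool_pos"];print(t,s["force"],s["ft_torque"])
print("hook pred level",w2px(k,t+[167,0,17.6]),"6deg",w2px(k,t+[166,0,35]), "mid 6deg",w2px(k,t+[110,0,29]))
g=cv2.cvtColor(im,cv2.COLOR_BGR2GRAY)
print("cols",list(range(216,246)))
for r in range(162,178): print(r,' '.join('%3d'%x for x in g[r,216:246]))
E
```

```text
[508.42813357 -27.91143533 179.33966189] [ 0.52871234 -0.11773712 -1.70115254] [-0.00014999 -0.00108234  0.00754361]
hook pred level [220.79507538 170.08778585] 6deg [220.63711976 166.9681226 ] mid 6deg [234.3828332  166.97131991]
cols [216, 217, 218, 219, 220, 221, 222, 223, 224, 225, 226, 227, 228, 229, 230, 231, 232, 233, 234, 235, 236, 237, 238, 239, 240, 241, 242, 243, 244, 245]
162 131 150 151 136 127 148 158 153 136 137 145 144 120  77  89 140 157 158 158 160 161 160 158 156 157 157 157 157 157 158
163 131 150 153 136 126 149 159 152 133 132 144 147 128  83  87 138 155 156 158 159 159 159 157 155 155 156 157 158 157 156
164 131 150 152 135 127 150 159 153 132 130 144 153 128  83  87 136 155 157 158 160 159 159 158 155 155 156 156 155 154 155
165 130 149 149 133 133 160 172 167 152 150 159 168 140 116 121 149 166 168 170 171 172 171 170 171 178 171 157 148 145 146
166 131 147 148 134 141 177 191 190 185 179 169 169 151 163 174 181 186 186 186 187 187 187 185 183 181 161 144 137 136 136
167 130 145 148 131 126 146 156 162 159 152 144 155 138 142 148 152 157 156 156 155 155 158 1
[... 570 characters left out ...]
 100  96  91  68  53  65  87 105 125 138 148 159 164 172 174 177 183 183 188 190
173 137 150 161 166 146 145 117 108  96  90  88  90  88  69  63  82 104 120 143 175 186 191 194 199 200 200 198 187 179 171
174 129 149 155 156 140 137 106  86  74  66  64  65  67  60  68  97 121 129 136 152 155 156 158 161 163 163 162 150 139 128
175 121 144 147 148 132 121  93  70  56  47  46  46  48  50  64  90 112 117 115 115 113 115 124 127 133 135 136 134 130 126
176  94 109 111 118 117  99  78  61  48  43  41  43  42  47  57  78 107 122 124 123 124 124 129 130 134 135 136 135 134 134
177  77  81  83  97 109  89  69  57  47  43  43  43  41  46  54  74 109 128 134 134 135 135 135 135 135 136 136 135 136 136
```

Request:
{"op": "drive_tool", "data": {"moves": [0,0,-0.002,0,0,0,0,0.01,0,0,0,0,0,0,0.01,0,0,0,0,0,0,0,0,0,0,0,0,0]}}

```text
clock: 50.52
tool_pos: [487.7, -28.0, 181.8]
tool_rot: [-0.0, -0.001, 1.0, 0.001]
force: [-0.2, 0.3, -1.4]
grip_width: 0.202
```

Request:
{"op": "drive_tool", "data": {"moves": [0.01,0,0,0,0,0,0,0.01,0,0,0,0,0,0,0.015,0,0,0,0,0,0,0.015,0,0,0,0,0,0,0,0,0,0,0,0,0]}}

```text
clock: 51.15
tool_pos: [437.6, -28.1, 181.9]
tool_rot: [-0.0, -0.001, 1.0, 0.001]
force: [-0.4, -0.2, -0.7]
grip_width: 0.198
```

Request:
{"op": "drive_tool", "data": {"moves": [0.02,0,0,0,0,0,0,0,0,0,0,0,0,0]}}

```text
clock: 51.4
tool_pos: [418.2, -28.1, 181.9]
tool_rot: [-0.0, -0.001, 1.0, 0.001]
force: [0.0, 0.2, -1.0]
grip_width: 0.197
```

```bash
python3 - <<'E'
from h import *
import cv2
im=capture("scene");cv2.imwrite("pics/s12.png",im);cv2.imwrite("pics/t12.png",capture("top"))
k=get_calibration("scene");s=sensors.sense();t=s["tool_pos"];print(t,s["force"],s["ft_torque"])
for a in (0,4,6,8):
    ca,sa=np.cos(np.radians(a)),np.sin(np.radians(a))
    P=lambda d:w2px(k,t+[d*ca,0,17.6+d*sa]).round(1)
    print(a,"hook",P(167),"rod100",P(100),"handle -80",P(-80))
g=cv2.cvtColor(im,cv2.COLOR_BGR2GRAY)
print([225,290])
for r in range(158,178): print(r,' '.join('%3d'%x for x in g[r,224:262:2]),'|',[tuple(im[r,c].tolist()) for c in (283,295)])
E
```

```text
[419.18608582 -28.11236014 181.8545596 ] [-0.37536585 -0.34828926 -1.79385338] [-0.00138297 -0.06192282 -0.04928429]
0 hook [242.3 167.9] rod100 [258.4 166.6] handle -80 [301.4 163.2]
4 hook [242.3 165.8] rod100 [258.4 165.4] handle -80 [301.3 164.2]
6 hook [242.3 164.8] rod100 [258.5 164.8] handle -80 [301.2 164.7]
8 hook [242.4 163.7] rod100 [258.6 164.1] handle -80 [301.1 165.2]
[225, 290]
158 123 136 123 106 159 159 157 158 157 155 153 155 154 153 115  94  93  94  90 | [(37, 38, 39), (137, 154, 157)]
159 126 135 127 104 158 159 158 157 156 155 155 154 153 153 127  96  94  94  93 | [(38, 39, 39), (137, 154, 158)]
160 132 143 124  98 157 157 158 156 155 154 155 155 155 153 140  99  93  92  91 | [(39, 39, 39), (131, 147, 151)]
161 139 146 118  93 156 158 159 156 155 154 155 156 155 154 144  96  87  85  87 | [(32, 33, 33), (107, 120, 127)]
162 135 143 119  88 155 157 158 156 156 154 153 152 153 153 145  96  91 102 118 | [(24, 25, 26), (68, 85, 106)]
163 131 142 126  86 153 156 158 156 156 159 156 155 160 161 157 141 139 144 149 | [(22, 23, 23), (42, 70, 109)]
164 130 142 126  84 153 
[... 885 characters left out ...]
72 115  99  90  54  85 124 147 162 173 180 186 185 184 188 191 187 149 152 153 | [(117, 132, 134), (118, 132, 135)]
173  96  87  87  62 104 140 185 193 198 197 178 162 152 152 154 153 146 152 152 | [(119, 133, 136), (118, 133, 137)]
174  72  63  65  68 121 133 153 157 161 160 138 120 111 113 120 116 144 154 153 | [(118, 132, 135), (118, 133, 136)]
175  55  45  47  62 110 114 111 123 132 135 128 123 121 122 126 106 142 156 155 | [(119, 132, 135), (120, 134, 138)]
176  48  42  42  55 106 122 122 127 132 134 134 133 133 133 133 107 140 155 155 | [(118, 132, 135), (119, 133, 137)]
177  51  42  43  54 108 133 133 134 134 135 134 135 133 135 135 109 139 155 154 | [(119, 133, 137), (118, 132, 135)]
```

Request:
{"op": "drive_tool", "data": {"moves": [0,0,0,0,6.5,0,0,0,-0.0475,0,0,0,0,0,0,-0.0475,0,0,0,0,0,0,-0.0475,0,0,0,0,0,0,-0.0475,0,0,0,0,0]}}

```text
clock: 52.12
tool_pos: [419.6, -220.0, 181.2]
tool_rot: [-0.057, -0.001, 0.998, 0.001]
force: [0.5, 0.4, -1.0]
grip_width: 0.199
```

Request:
{"op": "drive_tool", "data": {"moves": [0,-0.0475,0,0,0,0,0,0,-0.0475,0,0,0,-1.3,0,0,0,0,0,0,0,0,0,0,0,0,0,0,0]}}

```text
clock: 52.62
tool_pos: [419.4, -313.0, 180.9]
tool_rot: [-0.057, -0.012, 0.998, 0.002]
force: [0.0, -0.2, -1.7]
grip_width: 0.196
```

```bash
cat > pole.py <<'E'
from h import *
import cv2
s=sensors.sense();t=s["tool_pos"];q=s["tool_rot"];M=R.from_quat(np.r_[q[1:],q[0]]).as_matrix()
print(t.round(1),q.round(4),s["force"].round(1),"\n",M.round(3))
k=get_calibration("wrist");im=capture("wrist");cv2.imwrite("pics/w13.png",im)
h=cv2.cvtColor(im,cv2.COLOR_BGR2HSV);b=cv2.inRange(h,(5,120,50),(18,255,255));b[:,:200]=0;b[:,320:]=0
n,l,st,_=cv2.connectedComponentsWithStats(b);i=1+st[1:,4].argmax()
for r in range(st[i,1],st[i,1]+st[i,3],20):
    c=np.where(l[r]==i)[0]; print(r,c.min(),c.max(),end='; ')
print("\nold w6:")
im=cv2.imread("pics/w6.png");h=cv2.cvtColor(im,cv2.COLOR_BGR2HSV);b=cv2.inRange(h,(5,120,50),(18,255,255));b[:,:200]=0;b[:,320:]=0
n,l,st,_=cv2.connectedComponentsWithStats(b);i=1+st[1:,4].argmax()
for r in range(st[i,1],st[i,1]+st[i,3],20):
    c=np.where(l[r]==i)[0]; print(r,c.min(),c.max(),end='; ')
im=capture("scene");k=get_calibration("scene");cv2.imwrite("pics/s13.png",im)
for a in (-3,0,3):
    ca,sa=np.cos(np.radians(a)),np.sin(np.radians(a)); P=lambda d:w2px(k,t+[2+d*ca,.022*d,17.6+d*sa]).round(1)
    print("\n",a,"hook",P(167),"rod100",P(100),"end",P(-93))
E
python3 pole.py
```

```text
[ 419.4 -313.   180.9] [-0.0573 -0.0121  0.9983  0.0015] [ 0.  -0.2 -1.7] 
 [[-0.993 -0.024 -0.114]
 [-0.024  1.     0.002]
 [ 0.114  0.004 -0.993]]
39 235 278; 59 231 281; 79 232 280; 99 232 280; 119 231 280; 139 232 280; 159 232 279; 179 233 279; 199 233 279; 219 233 279; 239 233 278; 259 233 279; 279 234 278; 299 235 277; 319 235 277; 339 236 276; 359 236 276; 
old w6:
35 232 280; 55 229 283; 75 229 282; 95 229 282; 115 230 282; 135 230 281; 155 231 281; 175 231 280; 195 232 279; 215 233 279; 235 233 279; 255 233 279; 275 234 278; 295 234 277; 315 235 277; 335 236 276; 355 237 275; 
 -3 hook [238.5 128.6] rod100 [252.8 126.8] end [293.7 121.5]

 0 hook [238.3 127.1] rod100 [252.7 125.9] end [293.7 122.3]

 3 hook [238.2 125.6] rod100 [252.7 125. ] end [293.7 123.1]
```

```bash
python3 - <<'E'
import cv2,numpy as np
im=cv2.imread("pics/s13.png");g=cv2.cvtColor(im,cv2.COLOR_BGR2GRAY);h=cv2.cvtColor(im,cv2.COLOR_BGR2HSV)
b=cv2.inRange(h,(5,120,50),(18,255,255))
for r in range(118,136): print(r,' '.join('%3d'%x for x in g[r,230:264:2]),'|',''.join('#' if b[r,c] else '.' for c in range(255,302)))
E
```

```text
118 151 152 151 153 152 151 151 150 150 151 152 147  65  15  14  13  14 | ...............................................
119 152 151 151 152 151 152 152 151 151 150 151 149  77  14  13  12  14 | ...............................................
120 152 152 152 151 153 153 152 151 152 151 150 150  83  13  14  14  14 | .....................................#.........
121 152 152 153 152 151 153 153 152 154 153 152 150  84  15  15  16  19 | .......................######...#######........
122 153 151 152 153 152 154 153 154 153 154 151 149  87  30  33  36  41 | .....############.....#################........
123 152 150 152 153 153 153 153 153 154 153 152 150 102  60  61  64  66 | ..###############.....#################........
124 152 151 151 154 153 150 153 154 155 153 155 161 137  88  75  74  77 | ..###############.....###########..............
125 150 151 153 155 154 148 162 167 163 159 160 174 155  95  72  67  70 | ..###############..............................
126 149 149 154 155 157 156 173 185 178 165 153 154 134  90  67  64  68 | ...#########...................................
12
[... 395 characters left out ...]
 153 151 150 149 154 175 171 153 150 154 | ...............................................
131 187 206 211 216 214 217 212 154 150 150 149 161 180 146 127 128 129 | ...............................................
132 217 222 223 224 224 221 210 157 149 149 150 172 165 124 122 125 123 | ...............................................
133 222 220 218 218 217 201 180 154 149 151 151 181 145 117 121 124 123 | ...............................................
134 209 192 185 188 180 168 153 148 151 151 150 185 137 117 120 123 121 | ...............................................
135 175 162 158 160 157 152 145 144 151 152 149 171 139 114 115 116 116 | ...............................................
```

Request:
{"op": "drive_tool", "data": {"moves": [-0.0064,-0.0003,0.0331,0,0,0,0,-0.0064,-0.0003,0.0331,0,0,0,0,-0.0064,-0.0003,0.0331,0,0,0,0,0,0,0,0,0,0,0,0,0,0,0,0,0,0]}}

```text
clock: 53.35
tool_pos: [427.5, -313.3, 81.8]
tool_rot: [-0.057, -0.013, 0.998, 0.001]
force: [0.7, -0.1, -0.8]
grip_width: 0.202
```

Request:
{"op": "drive_tool", "data": {"moves": [-0.0023,0,0.0199,0,0,0,0,-0.0014,0,0.0119,0,0,0,0,-0.0006,0,0.005,0,0,0,0,0,0,0,0,0,0,0,0,0,0,0,0,0,0]}}

```text
clock: 53.98
tool_pos: [427.3, -313.5, 44.0]
tool_rot: [-0.057, -0.012, 0.998, 0.001]
force: [0.3, -0.2, -0.6]
grip_width: 0.195
```

Request:
{"op": "drive_tool", "data": {"moves": [-0.0002,0,0.002,0,0,0,0,0,0,0,0,0,0,0]}}

```text
clock: 54.22
tool_pos: [427.3, -313.5, 41.7]
tool_rot: [-0.057, -0.012, 0.998, 0.001]
force: [0.1, -0.1, 2.3]
grip_width: 0.204
```

Seated: contact is felt at the expected height. Release and lift.

Request:
{"op": "drive_tool", "data": {"moves": [0,0,0,0,0,0,0.5,0,0,0,0,0,0,0.5,0,0,0,0,0,0,0.5,0.002,0,-0.03,0,0,0,0.5,0.005,0,-0.05,0,0,0,0.5]}}

```text
clock: 54.85
tool_pos: [428.2, -312.8, 121.4]
tool_rot: [-0.058, -0.012, 0.998, 0.002]
force: [0.6, -0.1, 1.3]
grip_width: 0.498
```

Request:
{"op": "drive_tool", "data": {"moves": [0.005,0,-0.05,0,-6.5,0,0.5,0,0,0,0,0,0,0.5,0,0,0,0,0,0,0.5]}}

```text
clock: 55.22
tool_pos: [429.6, -313.6, 171.7]
tool_rot: [-0.001, -0.012, 1.0, 0.002]
force: [0.0, 0.3, -0.9]
grip_width: 0.505
```

```bash
python3 - <<'E'
from h import *
import cv2
s=sensors.sense();print(s["tool_pos"].round(1),s["tool_rot"].round(3))
k=get_calibration("wrist");im=capture("wrist");cv2.imwrite("pics/w14.png",im)
h=cv2.cvtColor(im,cv2.COLOR_BGR2HSV);b=cv2.inRange(h,(5,120,50),(18,255,255));b[:,:210]=0;b[:,310:]=0
n,l,st,_=cv2.connectedComponentsWithStats(b);i=1+st[1:,4].argmax();x,y,w,hh,_=st[i];print(st[i])
for r in (y+2,y+hh-4):
    c=np.where(l[r]==i)[0];print(px2w(k,(c.mean(),r),68).round(1))
print("prev rows: end 335.9,-314.3 front 514.1,-310.1")
# compare scene and top with the first pictures
sc=capture("scene");t=capture("top");cv2.imwrite("pics/s14.png",sc);cv2.imwrite("pics/t14.png",t)
for n,a,o in(("scene",sc,"pics/scene0.png"),("top",t,"pics/top0.png")):
    d=(cv2.absdiff(a,cv2.imread(o)).max(2)>45).astype(np.uint8);d=cv2.morphologyEx(d,cv2.MORPH_OPEN,np.ones((2,2)))
    _,_,st,ce=cv2.connectedComponentsWithStats(d); print(n,[(st[j,:5].tolist()) for j in range(1,len(st)) if st[j,4]>12])
E
```

```text
[ 429.6 -313.6  171.7] [-0.001 -0.012  1.     0.002]
[ 243   58   26  229 5385]
[ 337.3 -316.8   68. ]
[ 511.8 -312.9   68. ]
prev rows: end 335.9,-314.3 front 514.1,-310.1
scene [[333, 8, 101, 59, 3386], [259, 14, 78, 24, 1160], [261, 28, 9, 4, 20], [314, 35, 15, 16, 133], [395, 35, 80, 104, 3540], [252, 37, 14, 15, 84], [272, 37, 15, 16, 132], [293, 36, 14, 8, 54], [438, 36, 41, 28, 522], [461, 36, 45, 27, 757], [365, 51, 6, 5, 19], [256, 64, 34, 39, 762], [330, 80, 3, 5, 13], [373, 86, 7, 3, 16], [373, 90, 18, 13, 105], [266, 100, 140, 133, 4883], [271, 124, 7, 9, 47], [224, 129, 4, 19, 61], [421, 128, 42, 30, 958], [464, 132, 11, 28, 209], [361, 137, 11, 18, 123], [371, 137, 77, 182, 6224], [267, 144, 26, 5, 84], [390, 145, 7, 4, 25], [421, 144, 6, 12, 43], [273, 151, 10, 3, 25], [215, 174, 8, 3, 20], [373, 182, 9, 4, 19], [220, 194, 7, 5, 28], [209, 201, 3, 8, 16], [218, 200, 3, 8, 18], [223, 200, 4, 7, 23], [356, 206, 10, 7, 52], [207, 208, 22, 10, 140], [288, 225, 25, 24, 311], [238, 254, 26, 25, 414], [273, 262, 25, 18, 367]]
top [[275, 127, 13, 3, 35], [293, 127, 13, 2, 26],
[... 337 characters left out ...]
4], [239, 152, 12, 2, 24], [185, 159, 4, 7, 14], [239, 159, 13, 2, 26], [262, 159, 8, 2, 16], [275, 158, 13, 2, 26], [291, 158, 14, 2, 28], [180, 167, 14, 18, 74], [291, 166, 148, 218, 9356], [174, 194, 5, 8, 22], [178, 195, 8, 22, 74], [430, 197, 25, 34, 486], [172, 203, 4, 8, 17], [307, 207, 4, 13, 29], [298, 213, 5, 15, 43], [207, 214, 9, 15, 42], [306, 221, 3, 6, 14], [218, 247, 115, 54, 2009], [399, 259, 7, 9, 34], [373, 276, 8, 5, 18], [7, 282, 283, 102, 12531], [276, 284, 7, 6, 17], [374, 285, 6, 8, 22], [243, 293, 6, 6, 16], [288, 292, 5, 6, 18], [261, 299, 11, 7, 33], [236, 301, 32, 48, 655], [378, 306, 3, 6, 15], [278, 333, 11, 10, 56], [292, 343, 5, 7, 18], [53, 367, 20, 17, 217]]
```

```bash
python3 - <<'E'
import cv2,numpy as np
t=cv2.imread("pics/t14.png");s=cv2.imread("pics/s14.png")
w=cv2.imread("pics/w14.png")
cv2.imwrite("pics/fin.png",np.hstack([np.vstack([cv2.resize(t[118:178,222:322],(400,240),interpolation=cv2.INTER_CUBIC),cv2.resize(s[115:235,200:300],(400,360))]),cv2.resize(w,(400,600))]))
E
python3 cart.py | sed -n '1,8p;24,38p'
```

```text
124 ..........................................................................................
125 ..........................................................................................
126 ..........................................#.....####.....####....######...#####...........
127 ...........####...#####.......#####...#####.....#####...#####....######...#####...........
128 ..........#####...#####.......#####....####....######...####..............................
129 ..........#####...#####...........................................#####...####............
130 ..............................#####....####....######...#####...#######...#####...........
131 ..........#####....####.......#####....####....######...#####....######...#####...........
147 ...........##.#...........................................................................
148 ..........................................................................................
149 ..........................................................................................
150 ...................................................
[... 384 characters left out ...]
...................................
155 ..........................................................................................
156 ..........................................................................................
157 ..........................................................................................
158 ..........................................................................................
159 ..........................................................................................
160 ..........................................................................................
161 ..........................................................................................
```

```bash
python3 - <<'E'
import cv2
from h import *
g=cv2.cvtColor(cv2.imread("pics/s14.png"),cv2.COLOR_BGR2GRAY);o=cv2.cvtColor(cv2.imread("pics/s9.png"),cv2.COLOR_BGR2GRAY)
for r in range(144,156): print(r,g[r,222:234].tolist(),o[r,222:234].tolist())
k=get_calibration("scene")
for z in (175,185,195): print(z,w2px(k,(649,-181,z)).round(1), "ring",w2px(k,(649,-30,z+61)).round(1))
t=cv2.cvtColor(cv2.imread("pics/t14.png"),cv2.COLOR_BGR2GRAY)
for c in (236,250,290,300): print(c,t[140:156,c].tolist())
s=sensors.sense();print(s["clock"],s["force"].round(1))
E
```

```text
144 [70, 64, 51, 42, 41, 43, 55, 77, 92, 94, 92, 92] [73, 66, 54, 44, 41, 44, 56, 81, 95, 98, 95, 95]
145 [90, 86, 64, 46, 43, 43, 64, 102, 128, 134, 133, 133] [92, 89, 66, 47, 44, 46, 66, 105, 131, 138, 137, 137]
146 [126, 123, 86, 53, 42, 42, 64, 111, 142, 150, 151, 150] [129, 125, 90, 55, 44, 45, 66, 113, 145, 155, 155, 154]
147 [146, 140, 100, 59, 44, 42, 60, 105, 142, 153, 154, 154] [151, 143, 102, 60, 45, 43, 64, 108, 146, 158, 159, 159]
148 [153, 145, 107, 64, 44, 44, 59, 100, 140, 153, 155, 154] [158, 149, 110, 67, 46, 44, 62, 104, 144, 156, 159, 159]
149 [153, 145, 109, 69, 62, 61, 63, 98, 139, 153, 154, 155] [158, 149, 113, 72, 61, 57, 61, 102, 144, 157, 159, 160]
150 [152, 142, 107, 80, 99, 101, 76, 95, 137, 153, 154, 156] [156, 145, 109, 82, 99, 95, 74, 97, 142, 156, 159, 160]
151 [144, 129, 99, 88, 128, 134, 94, 93, 138, 152, 154, 155] [149, 132, 101, 91, 131, 135, 95, 96, 141, 158, 160, 161]
152 [122, 107, 88, 88, 137, 149, 103, 90, 136, 153, 155, 155] [125, 111, 89, 91, 141, 154, 107, 94, 141, 157, 159, 160]
153 [111, 104, 92, 92, 139, 154, 109, 92, 136, 152, 155, 155] [114, 106, 95, 95, 143, 159, 112, 94, 140, 157, 159, 160]
154 [133, 120, 103, 97, 139, 157, 114, 93, 135, 153, 154, 155] [137, 123, 105, 98, 143, 161, 118, 95, 138, 157, 160, 160]
155 [146, 131, 111, 99, 135, 155, 117, 89, 126, 150, 155, 156] [150, 134, 113, 102, 139, 159, 120, 92, 130, 155, 160, 159]
175 [226.5 149.8] ring [226.4 162.2]
185 [226.3 148.1] ring [226.2 160.4]
195 [226.1 146.3] ring [226.  158.5]
236 [91, 72, 82, 148, 149, 103, 85, 98, 136, 137, 28, 91, 71, 91, 55, 52]
250 [78, 72, 99, 42, 99, 81, 59, 118, 136, 104, 43, 73, 72, 62, 54, 44]
290 [49, 47, 43, 35, 68, 33, 103, 136, 82, 36, 52, 56, 63, 50, 37, 41]
300 [145, 140, 141, 76, 78, 145, 105, 137, 54, 43, 51, 55, 67, 49, 39, 47]
55.425 [ 0.1  0.  -0.3]
```

```bash
python3 -c "
from rig import workorder
print(workorder.close_job())"
```

```text
the job is handed in; nothing more can be done
None
```

The job is handed in at about 55 s of the 210 s allowed. All four brown cartons are stocked, the shutter is down, and the pole is back in its rest. No verdict came back.

- **Cartons:** Each is in its own lane and was pushed until the force rose at the back stop. One was knocked about 33 mm back out while I had the pole in hand. I pushed it home again with the end of the pole, not the fingers, before closing the shutter. The last top picture shows all four far ends within one pixel row of each other.
- **Shutter:** I pulled it down with the hook through the ring. Its top edge sits at the height for fully closed, good to a few mm. Pressing 9 mm further did not move it.
- **Pole:** It turned about 6° in the grip when the shutter reached bottom. I levelled it before laying it back in the notches. The last wrist picture puts it within about 3 mm of where it first lay, hook end away from the robot.
- **Not confirmed:** The 16-picture limit stopped me from viewing a final picture, so the last checks on the cartons, shutter and pole were numeric. I did not check the other bench objects one by one, because the arm's own movement swamped the before-and-after comparison. I felt no unexpected contact.

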